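Unlock the cutter case and slide its glass lid open

TASK

Open the white cutter case: take the amber jar off its deck and stand it upright on the counter, put the orange-handled key fully down into the case's orange lock, turn it clockwise as far as it goes, then slide the glass lid fully open over the deck. Leave the key seated in the turned lock, leave the black-handled key in its stand, and do not shift or knock over anything else.

Things in the scene. Friction and masses are not known exactly. Their poses are not given: they have to be found in the camera images.
- case: white case fixed to the counter, 200 (its x) x 320 (its y) x 80 mm high, origin at the centre of its underside. Its +y half is a well with steel cutters under the glass lid; its -y half a flat deck 80 mm high, ending in a stop 14 mm high along the -y edge. The lock stands on the strip along its -x edge, at (-66, 80) mm in its frame
- lock (a joint): lock cylinder angle in rad, grows turning clockwise seen from above: starts between 0 and 0.2 (locked), stop at 1.4 (unlocked). Needs about 0.06 N m, stays where it is left; turned only by the key (the key has 1.5 mm play on each side in the slot, so it leads the lock by up to 0.15 rad)
- slot (a point): centre of the mouth of the key slot in the lock's flat top, 36 mm above the deck (116 mm above the counter); turns with the lock. Slot 27 mm along its x, 11 mm along y, 34 mm deep, 2 mm chamfer. The lock is a steel block in an orange ring 58 mm across. At lock 0 its x lies along the case's x; the key fits either way round
- lid (a joint): how far the lid has slid open, m: 0 closed, 0.13 fully open. It slides along the case's -y over the deck, with about 2 N of friction, and stays where it is left
- lid_ridge (a point): middle of the top of the dark ridge on the lid: 70 mm long (along the case's x), 12 mm thick, 16 mm high, its top 106 mm above the counter. Closed it lies at (45, 57) mm in the case's frame. The lid is 120 (x) x 150 (y) mm, its top 90 mm above the counter, the ridge 20 mm off its middle to -y; push the ridge's +y side to -y
- key: T-shaped key with orange handle, 0.13 to 0.21 kg, 76 mm tall, upright in its stand; origin at the blade's tip, z up. From the tip: flat steel blade 24 (x) x 8 (y) x 30 mm, round collar 36 mm across from 30 to 40 mm, shank 14 mm thick to 60, bar handle 120 (x) x 14 (y) x 16 mm from 60 to 76. In stand and lock alike the collar rests on top, blade 30 mm deep
- key_bar (a point): centre of the orange bar, 68 mm above the blade's tip; x along the bar
- key_collar (a point): centre of the underside of the key's collar, 30 mm above the blade's tip; it meets the slot's mouth when the key is fully home
- stand_a: wooden stand of the orange key, fixed, 64 (x) x 56 (y) x 44 mm high, origin at the centre of its underside; its slot is 27 (x) x 11 (y) mm, 36 mm deep, at the middle; the key's bar lies along its x
- stand_b: wooden stand of the black key, fixed, same size as the other, with a round hole; the two stands swap places
- key_black: bystander: same key with black handle and a round blade 20 mm thick, which does not fit the lock; origin at the tip of the blade, x along its 120 mm bar, top 90 mm above the counter in its stand
- jar: small amber glass jar with yellow twist cap, 60 mm across, 95 mm tall, 0.21 to 0.34 kg, origin at the centre of its underside; it starts upright on the case's deck (its underside 80 mm above the counter), in the way of the lid
- oil: bystander: green oil bottle, 60 mm across, 210 mm tall, origin at the centre of its underside
- bowl: bystander: terracotta bowl, 136 mm across, 55 mm high, origin at the centre of its underside
- fork: bystander: steel fork lying flat, 190 mm long (along its x), 24 mm wide, 4 mm thick, origin near its middle
- rolling_pin: bystander: wooden rolling pin along its y, 48 mm thick, 360 mm long with handles, origin under its middle
- press: bystander: round plastic empanada press, 124 mm across with two short handles towards its -x, 30 mm high, origin at the centre of its underside
- bolt_top (a point): top of the steel bolt pin, 10 mm thick, at (-12, -7) mm in the case's frame, right before the lid's edge; locked, it stands 13 to 15 mm out of the deck and blocks the lid; turning the lock sinks it, clear past about 1.2 rad

How it is judged:
By the outcome, as a careful person would: the job done as asked, in the order asked, and still so for the second after the job is handed in, with the robot touching nothing.
It also fails if it takes over 72 s, if anything falls off the work surface, if the arm or the gripper's body presses on something with over 40 N, if the wrist force passes 120 N, or if a joint passes its speed limit or range.

ROBOT

A 6-joint arm with a two-finger parallel gripper is mounted at the origin on the work surface. World frame = base frame: x ahead of the robot, y to its left, z up, the work surface at z = 0. Lengths are in m, angles in rad, forces in N, time in s.
With the tool pointing down it reaches from about 0.3 to 0.775 m from the base axis. Payload 14.6 kg.
Tool frame: the origin (TCP) lies at the very end of the fingers, on their centre line; the grasp point (between the pads) lies 19 mm behind it; z points along the fingers, y is the direction in which the jaws open and shut (so a half turn about z gives the same grasp; the last joint's range is limited). The gripper opens to 94 mm and grips with 3 to 60 N. Pads are 16 mm wide; open, the fingers measure 119 mm over their backs; the gripper's body (75 mm by 177 mm) begins 78 mm behind the grasp point.
Start: joints at [1.073, 0.3, 1.521, -0, 1.321, -0.067], TCP at [0.23, 0.5, 0.205] pointing down, gripper open.
Joint ranges: [-3.03, 3.03], [-0.79, 2.21], [0.23, 2.52], [-1.04, 4.18], [0, 3.07], [-2.55, 2.55]. Speed limits (rad/s): [2.22, 2.22, 2.57, 3.14, 3.14, 3.14].

INTERFACE

Orientations are given as [roll, pitch, yaw] about the fixed x, y, z axes, in that order (R = Rz(yaw) Ry(pitch) Rx(roll)).
In Python, from station import ctrl, vision, ticket gives the robot as it stands.
- The arm moves only by the tool step_arm, never from a script. Its argument "steps" is a list of rows, each an object of numbers: "x", "y", "z": the shift along the tool's x, y, z in m; "ax", "ay", "az": the turn, a rotation vector about the tool's x, y, z in degrees; "claw": the finger opening in m, from 0 to 0.094. A call has 1 to 5 rows; each row shifts and turns the pose as measured when the row begins, along the tool's axes as they then stand; what a row does not reach is not made up. A row lasts 1/12 s, in which the tool goes at most 41.7 mm and 7.16 degrees, less where a joint would pass 70% of its speed; a pose out of reach is approached as far as the arm can. A call with a gripper value outside its range is refused whole. The fingers move at their own pace and stop on an object; "grip_force" is the grip in N (left out, the last holds). Time passes only in rows, so rows that do not move let the fingers close. It gives the time, the measured TCP pose, the force and the opening at its end, in the units of the state.
- ctrl.get_obs(): the state, without advancing time (a new reading comes with each control period).
- vision.camera(name): name is "scene" or "top" or "wrist"; returns (picture, depth): 384x512x3 uint8, red, green, blue; 384x512 float32, m along the optical axis (not along the pixel's ray), 0 where there is no reading.
- vision.camera_params(name): a dict with "fov_y" (degrees; the focal length in pixels is half the picture's height over the tangent of half this angle, whatever the lens; pixels are square), "cx", "cy" (the principal point, pixels), "k1" (the pictures are not rectified: a ray, as slopes to the right and down, at radius r is drawn at 1 + k1 r^2 times it, then the intrinsics apply), "origin" and "attitude" of the camera in the world; the wrist camera has in their place "mount" (4x4, takes a point from camera to tool coordinates, whose origin is the TCP and whose axes are the flange's). Camera axes: x right, y up, looking along -z (the intrinsics and any distortion apply to the point x, -y, -z); pixel columns grow to the right and rows downward; lengths in m; the calibration is good to about 2 mm. A picture is of the moment at which its call begins: read the wrist's pose just before it. camera_params takes no time and is no camera call.
- ticket.hand_in(): hands the job in, once; it reports no verdict.
The state is a dict: "time_s": time; "qpos": joint angles; "joint_vel": joint speeds; "tau": joint torques, N m; "ee_pos": TCP position; "eef_rot": TCP orientation; "force": force on the tool from outside, world axes, zero at the start; "moment": the same for the moment, N m; "grip_width": finger opening in m.
Only numpy, scipy, OpenCV 4.12 (cv2) and the standard library are available. Lean on these libraries where they do the work, as an engineer would, in place of code of your own. Each camera call takes 0.05 s, during which the arm holds its last target.

## Working session

There is one attempt and no reset: what is moved stays moved. The work goes in short steps, Python scripts to look and compute and a tool call to move; the robot and the scene stay as the last step left them, time stands still between calls to the robot, and variables do not carry over. Pictures are saved under pics/ and viewed, and the job is handed in when it is done.

Besides the shell and the picture viewer there is one more tool, called by a JSON object that holds its "fn" and its "kwargs", one argument or row to a line. step_arm: Moves the arm, as the interface text tells. Its arguments: {"type":"object","properties":{"steps":{"type":"array"},"grip_force":{"type":"number"}},"required":["steps"]}

```bash
ls; mkdir -p pics
python3 - <<'E'
from station import ctrl, vision, ticket
import cv2, numpy as np
o=ctrl.get_obs(); print(o)
for n in ["scene","top","wrist"]:
    print(n,vision.camera_params(n))
    im,d=vision.camera(n)
    cv2.imwrite(f"pics/{n}0.png",im[:,:,::-1]); np.savez(f"pics/{n}0.npz",im=im,d=d)
E
```

```text
pics
{'time_s': 0.0, 'qpos': array([ 1.07342023e+00,  3.00456227e-01,  1.52160299e+00, -3.39148301e-05,
        1.32073133e+00, -6.65808892e-02]), 'joint_vel': array([-1.49745822e-03, -6.33397748e-04,  4.49486239e-05, -8.07103883e-04,
       -3.21339466e-04, -9.61772107e-04]), 'tau': array([-2.99133862e-03, -5.31815708e+01, -3.52731264e+01,  7.05914805e-02,
        2.45326204e-02, -8.67112180e-05]), 'ee_pos': array([0.22954317, 0.49950045, 0.20488523]), 'eef_rot': array([-3.14039523e+00, -4.69206880e-05,  2.71080583e+00]), 'force': array([ 0.40636251, -0.25090427, -0.12314749]), 'moment': array([ 0.02189888,  0.03408214, -0.01419976]), 'grip_width': 0.09393478718852502}
scene {'fov_y': 43.2658667463436, 'cx': 256.7288723980478, 'cy': 193.43736661264742, 'k1': -0.19419175475434852, 'origin': array([1.63746423, 0.13089029, 0.84155973]), 'attitude': array([ 0.97029444, -0.01338753,  1.74519921])}
top {'fov_y': 55.04743598554691, 'cx': 250.10335362086226, 'cy': 191.30480618130466, 'k1': -0.05133923428410058, 'origin': array([ 0.32961836, -0.06879241,  1.13849471]), 'attitude': array([ 0.22884674,  0.00723466, -1.58764965])}
wrist {'fov_y': 63.38953331534735, 'cx': 255.3347043876676, 'cy': 192.4429385027555, 'k1': 0.0172360988645593, 'mount': array([[ 1.19803262e-03,  9.72857068e-01,  2.31403737e-01,
         6.86519570e-02],
       [ 9.99999073e-01, -1.31539597e-03,  3.52893019e-04,
        -9.93871434e-04],
       [ 6.47702011e-04,  2.31403099e-01, -9.72857742e-01,
        -1.80274820e-01],
       [ 0.00000000e+00,  0.00000000e+00,  0.00000000e+00,
         1.00000000e+00]])}
```

View pics/top0.png

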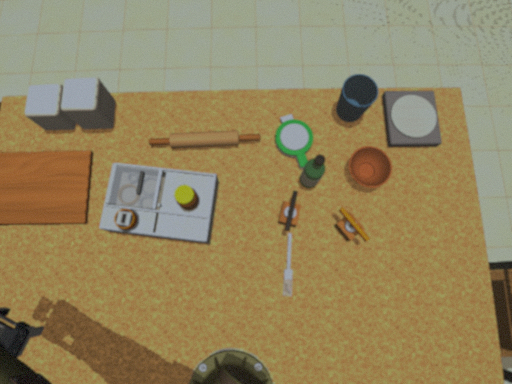

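View pics/scene0.png

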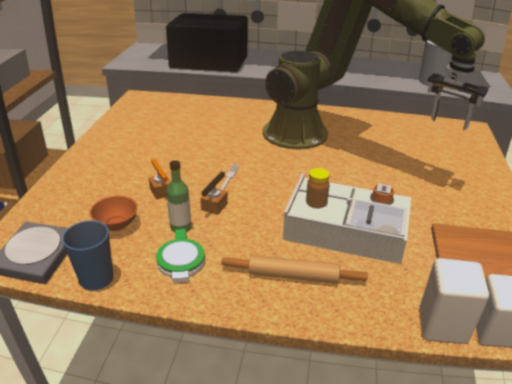

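View pics/wrist0.png

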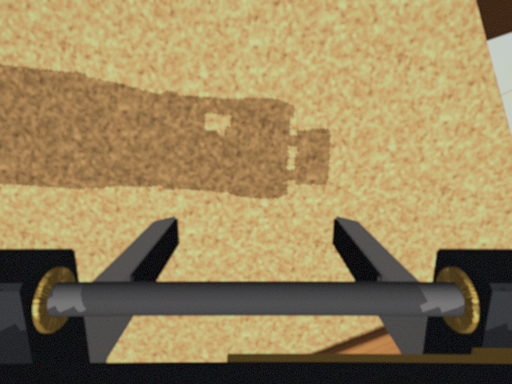

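```bash
cat > h.py <<'E'
import numpy as np, cv2
from scipy.spatial.transform import Rotation as R
from station import ctrl, vision, ticket
def cam(name,obs=None):
    p=vision.camera_params(name); 
    if name=="wrist":
        T=np.eye(4);T[:3,:3]=R.from_euler('xyz',obs['eef_rot']).as_matrix();T[:3,3]=obs['ee_pos']
        M=T@np.array(p['mount']); Rm,o=M[:3,:3],M[:3,3]
    else:
        Rm=R.from_euler('xyz',p['attitude']).as_matrix();o=np.array(p['origin'])
    f=192/np.tan(np.radians(p['fov_y'])/2)
    K=np.array([[f,0,p['cx']],[0,f,p['cy']],[0,0,1]]);D=np.array([p['k1'],0,0,0.])
    return dict(K=K,D=D,R=Rm,o=o)
def rays(c,px):
    px=np.asarray(px,float).reshape(-1,1,2)
    u=cv2.undistortPointsIter(px,c['K'],c['D'],None,None,(3,50,1e-10)).reshape(-1,2)
    v=np.c_[u[:,0],-u[:,1],-np.ones(len(u))]
    return v@c['R'].T
def plane(c,px,z):
    r=rays(c,px); return c['o']+r*((z-c['o'][2])/r[:,2])[:,None]
def proj(c,P):
    q=(np.asarray(P,float).reshape(-1,3)-c['o'])@c['R']; q=q*[1,-1,-1]
    return cv2.projectPoints(q,np.zeros(3),np.zeros(3),c['K'],c['D'])[0].reshape(-1,2)
def cloud(c,d):
    h,w=d.shape; uv=np.stack(np.meshgrid(np.arange(w),np.arange(h)),-1).reshape(-1,2)
    return (c['o']+rays(c,uv)*d.reshape(-1,1)).reshape(h,w,3)
def tri(c1,p1,c2,p2):
    a,b=rays(c1,p1)[0],rays(c2,p2)[0]; A=np.c_[a,-b]
    s=np.linalg.lstsq(A,c2['o']-c1['o'],rcond=None)[0]
    x,y=c1['o']+a*s[0],c2['o']+b*s[1]; return (x+y)/2,np.linalg.norm(x-y)
def shot(name,tag):
    o=ctrl.get_obs(); im,d=vision.camera(name); 
    cv2.imwrite(f"pics/{tag}.png",im[:,:,::-1]); np.savez(f"pics/{tag}.npz",im=im,d=d)
    return cam(name,o),im,d,o
E
python3 - <<'E'
from h import *
for n in ["top","scene"]:
    z=np.load(f"pics/{n}0.npz"); c=cam(n); P=cloud(c,z['d']); hsv=cv2.cvtColor(z['im'],cv2.COLOR_RGB2HSV)
    np.save(f"pics/P_{n}.npy",P)
    big=cv2.resize(z['im'][:,:,::-1][130:260,80:400] if n=="top" else z['im'][:,:,::-1][140:290,80:420],None,fx=2.4,fy=2.4,interpolation=cv2.INTER_CUBIC)
    cv2.imwrite(f"pics/{n}0b.png",big)
    print(n,P[300,300] if n=="top" else P[300,200])
    for nm,lo,hi in [("yellow",(22,200,120),(32,255,255)),("green",(55,120,60),(80,255,255))]:
        m=cv2.inRange(hsv,lo,hi); k,l,s,ce=cv2.connectedComponentsWithStats(m)
        for i in range(1,k):
            if s[i,4]>30: 
                q=P[l==i]; print(nm,s[i],ce[i].round(1),np.median(q,0).round(3),q.min(0).round(3),q.max(0).round(3))
E
```

```text
top [ 0.25945234 -0.20822311 -0.00061823]
yellow [176 186  13  13  70] [182.5 191. ] [0.558 0.115 0.174] [0.539 0.101 0.17 ] [0.572 0.134 0.178]
green [276 120  37  47 449] [295.2 142.8] [ 0.735 -0.222  0.027] [ 0.648 -0.267  0.021] [ 0.825 -0.151  0.13 ]
scene [ 0.88854169 -0.12440069  0.0022787 ]
yellow [310 168  19  14 203] [318.9 174.2] [0.56  0.114 0.175] [0.529 0.09  0.163] [1.637 0.138 0.842]
green [157 229  46  42 461] [179.8 253.6] [ 0.783 -0.219  0.029] [ 0.659 -0.265  0.016] [1.637 0.131 0.842]
```

View pics/top0b.png

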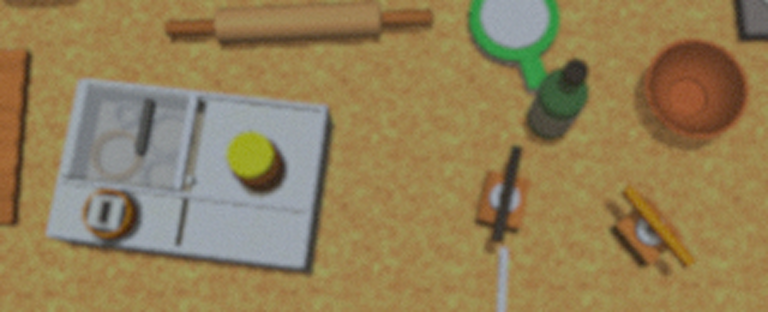

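View pics/scene0b.png

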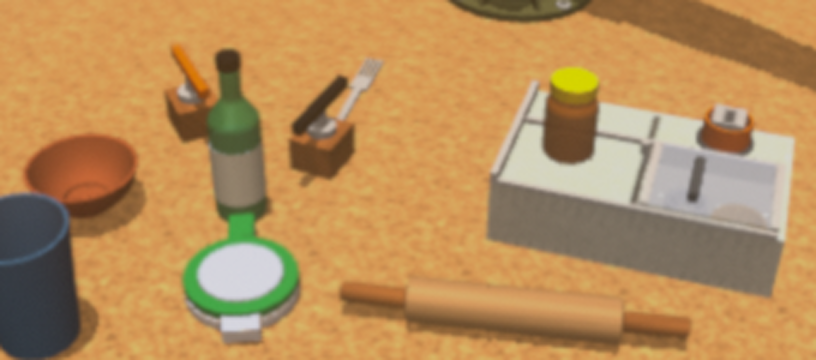

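Run:
```python
from h import *
for n in ["top","scene"]:
    z=np.load(f"pics/{n}0.npz"); P=np.load(f"pics/P_{n}.npy"); c=cam(n); hsv=cv2.cvtColor(z['im'],cv2.COLOR_RGB2HSV)
    X,Y,Z=P[...,0],P[...,1],P[...,2]
    m=(Z>.07)&(Z<.087)&(X>.4)&(X<.75)&(Y>0)&(Y<.5)&(hsv[...,1]<90)
    q=P[m]; print(n,m.sum(),"z",np.median(q[:,2]))
    r=cv2.minAreaRect((q[:,:2]*1000).astype(np.float32)); print("case",r, cv2.boxPoints(r).round(1).tolist())
    # orange bar
    m=((Z>.05)&(Z<.1)&(X>.35)&(X<.65)&(Y<-.2)&(Y>-.5)&(hsv[...,1]>150)).astype(np.uint8)
    k,l,s,ce=cv2.connectedComponentsWithStats(m)
    for i in range(1,k):
        if s[i,4]>20:
            q=P[l==i]; r=cv2.minAreaRect((q[:,:2]*1000).astype(np.float32));print("bar",s[i],np.median(hsv[l==i],0),np.median(q,0).round(4),q[:,2].max(),r)
    m=((Z>.055)&(Z<.11)&(X>.35)&(X<.7)&(Y<-.1)&(Y>-.3)&(hsv[...,2]<70)).astype(np.uint8)
    k,l,s,ce=cv2.connectedComponentsWithStats(m)
    for i in range(1,k):
        if s[i,4]>20:
            q=P[l==i]; r=cv2.minAreaRect((q[:,:2]*1000).astype(np.float32));print("black",s[i],np.median(q,0).round(4),q[:,2].max(),r)
    # lock top
    m=((Z>.108)&(Z<.125)&(X>.45)&(X<.6)&(Y>.2)&(Y<.4))
    q=P[m]; print("lock",m.sum(),q.mean(0).round(4),cv2.minAreaRect((q[:,:2]*1000).astype(np.float32)))
    # ridge 
    m=((Z>.099)&(Z<.11)&(X>.5)&(X<.7)&(Y>.15)&(Y<.4)&(hsv[...,2]<90))
    q=P[m]; print("ridge",m.sum(),q.mean(0).round(4),cv2.minAreaRect((q[:,:2]*1000).astype(np.float32)))
```

```text
top 4083 z 0.07997122277663471
case ((551.6876831054688, 205.889404296875), (321.4949645996094, 202.89137268066406), 81.98255157470703) [[428.79998779296875, 60.900001525878906], [629.7000122070312, 32.599998474121094], [674.5999755859375, 350.8999938964844], [473.70001220703125, 379.20001220703125]]
bar [349 168  43  20 104] [ 12. 164. 133.] [ 0.6049 -0.4362  0.0536] 0.061138536632769025 ((616.353515625, -432.3656311035156), (129.19569396972656, 54.97783279418945), 84.39363861083984)
bar [339 207  31  34 215] [ 19. 200. 154.] [ 0.472  -0.3626  0.0884] 0.09445619484057555 ((472.90655517578125, -362.0984802246094), (119.38866424560547, 15.542170524597168), 37.10104751586914)
black [286 192  10  38 112] [ 0.5135 -0.1803  0.089 ] 0.09434657908400856 ((515.2263793945312, -181.28396606445312), (11.437885284423828, 111.601318359375), 77.44902801513672)
lock 234 [0.4985 0.2926 0.1136] ((531.5220336914062, 289.6611633300781), (54.38087463378906, 126.11917114257812), 82.65431213378906)
ridge 85 [0.5954 0.2572 0.1048] ((565.8833618164062, 263.5074768066406), (30.03608512878418, 139.56112670898
[... 435 characters left out ...]
7041015625), (126.4127197265625, 14.796966552734375), 37.86979675292969)
bar [ 94 196  44  15 156] [ 11. 179. 164.] [ 0.6092 -0.4433  0.0539] 0.05825179626256005 ((619.4890747070312, -434.7788391113281), (129.9812774658203, 58.039188385009766), 89.5637435913086)
black [203 184  12  11  27] [ 0.5602 -0.1887  0.0868] 0.09139517858165125 ((552.0414428710938, -185.29507446289062), (7.889848709106445, 54.06267166137695), 69.6631088256836)
lock 192 [0.5043 0.2939 0.1138] ((500.9913024902344, 295.1190490722656), (58.7077751159668, 55.60951232910156), 7.715432167053223)
ridge 6 [0.6391 0.2524 0.1023] ((639.3556518554688, 252.0139923095703), (2.271740198135376, 5.455668926239014), 27.404855728149414)
```

```bash
cat >> h.py <<'E'
def plan(x,y,z,yawdeg,n=None):
    "tool-frame rows, assuming pointing down kept"
    o=ctrl.get_obs(); p=o['ee_pos']; Rm=R.from_euler('xyz',o['eef_rot'])
    Rt=R.from_euler('xyz',[np.pi,0,np.radians(yawdeg)])
    d=np.array([x,y,z])-p; rv=(Rm.inv()*Rt).as_rotvec(degrees=True)
    k=n or int(np.ceil(max(np.linalg.norm(d)/.0405,np.linalg.norm(rv)/7.1,1)))
    print('t',round(o['time_s'],2),'pos',p.round(4),'yaw',np.degrees(o['eef_rot'][2]).round(1),'F',o['force'].round(1),'M',o['moment'].round(2),'w',round(o['grip_width'],4))
    print('total tool d',(Rm.inv().apply(d)*1000).round(1),'rot',rv.round(2),'rows',k)
    for i in range(k):
        Ri=Rm*R.from_rotvec(rv*i/k,degrees=True)
        print((Ri.inv().apply(d/k)).round(4),(rv/k).round(2))
E
python3 - <<'E'
from h import *
for n in ["top","scene"]:
    z=np.load(f"pics/{n}0.npz"); P=np.load(f"pics/P_{n}.npy"); c=cam(n); hsv=cv2.cvtColor(z['im'],cv2.COLOR_RGB2HSV)
    X,Y,Z=P[...,0],P[...,1],P[...,2]
    m=cv2.inRange(hsv,(20,150,60),(38,255,255)); m[(Z<.165)|(Z>.185)|(X>.65)|(Y<0)]=0
    k,l,s,ce=cv2.connectedComponentsWithStats(m); i=1+np.argmax(s[1:,4]); print(n,"cap",s[i],ce[i],plane(c,ce[i],.175), plane(c,ce[i],.17))
    q=P[l==i]; q=q[q[:,2]>.172]; print(q[:,:2].min(0),q[:,:2].max(0),cv2.minEnclosingCircle((q[:,:2]*1000).astype(np.float32)))
    for nm,cond in [("bottle",(hsv[...,0]>40)&(hsv[...,0]<80)&(Z>.12)&(X<.8))]:
        print(nm,np.median(P[cond],0))
print(proj(cam("scene"),[[.4985,.294,.116]]),proj(cam("top"),[[.4985,.294,.116]]))
plan(.558,.114,.205,155)
E
```

```text
top cap [175 186  20  19 274] [184.25182482 194.62043796] [[0.54826697 0.11149243 0.175     ]] [[0.54940163 0.11242801 0.17      ]]
[0.52482208 0.08759048] [0.57281592 0.13627899] ((549.491943359375, 111.77490997314453), 25.226173400878906)
bottle [ 0.32961836 -0.06879241  0.34305316]
scene cap [309 168  21  14 233] [318.9055794 174.4806867] [[0.56014202 0.114474   0.175     ]] [[0.55206081 0.11435086 0.17      ]]
[0.52696372 0.08795829] [0.57988309 0.14042488] ((553.302001953125, 114.37913513183594), 27.770751953125)
bottle [ 0.64911535 -0.24488973  0.14121695]
[[383.30873362 187.88215507]] [[123.44706784 217.48991906]]
t 0.15 pos [0.2296 0.4996 0.205 ] yaw 155.3 F [ 0.8 -0.   1.4] M [0.   0.02 0.05] w 0.094
total tool d [-4.594e+02 -2.132e+02  2.000e-01] rot [-0.05 -0.    0.31] rows 13
[-0.0353 -0.0164  0.    ] [-0.   -0.    0.02]
[-0.0353 -0.0164  0.    ] [-0.   -0.    0.02]
[-0.0354 -0.0164  0.    ] [-0.   -0.    0.02]
[-0.0354 -0.0164  0.    ] [-0.   -0.    0.02]
[-0.0354 -0.0163  0.    ] [-0.   -0.    0.02]
[-0.0354 -0.0163  0.    ] [-0.   -0.    0.02]
[-0.0354 -0.0163  0.    ] [-0.   -0.    0.02]
[-0.0354 -0.0163  0.    ] [-0.   -0.    0.02]
[-0.0354 -0.0163  0.    ] [-0.   -0.    0.02]
[-0.0354 -0.0163  0.    ] [-0.   -0.    0.02]
[-0.0354 -0.0162  0.    ] [-0.   -0.    0.02]
[-0.0354 -0.0162  0.    ] [-0.   -0.    0.02]
[-0.0354 -0.0162  0.    ] [-0.   -0.    0.02]
```

{"fn": "step_arm", "kwargs": {
  "steps": [
    {"x":-0.036,"y":-0.0076,"z":-0.002},
    {"x":-0.036,"y":-0.0076,"z":-0.002},
    {"x":-0.036,"y":-0.0076,"z":-0.002},
    {"x":-0.036,"y":-0.0076,"z":-0.002},
    {"x":-0.036,"y":-0.0076,"z":-0.002}
  ]
}}

```text
validation failed for argument at $.st...
```

{"fn": "step_arm", "kwargs": {
  "steps": [
    {"x":-0.036,"y":-0.0076,"z":-0.002},
    {"x":-0.036,"y":-0.0076,"z":-0.002},
    {"x":-0.036,"y":-0.0076,"z":-0.002},
    {"x":-0.036,"y":-0.0076,"z":-0.002},
    {"x":-0.036,"y":-0.0076,"z":-0.002}
  ]
}}

```text
validation failed for argument at $.st...
```

Run:
```python
from h import *
c,im,d,o=shot("wrist","w1")
plan(.551,.113,.205,155)
print(proj(c,[[.4985,.294,.116],[.551,.113,.175]]))
```

```text
t 0.2 pos [0.2296 0.4996 0.2051] yaw 155.3 F [-0.5  0.5  0.5] M [ 0.04 -0.02 -0.05] w 0.0943
total tool d [-4.535e+02 -2.171e+02  2.000e-01] rot [-0.04 -0.01  0.32] rows 13
[-0.0349 -0.0167  0.    ] [-0.   -0.    0.02]
[-0.0349 -0.0167  0.    ] [-0.   -0.    0.02]
[-0.0349 -0.0167  0.    ] [-0.   -0.    0.02]
[-0.0349 -0.0167  0.    ] [-0.   -0.    0.02]
[-0.0349 -0.0166  0.    ] [-0.   -0.    0.02]
[-0.0349 -0.0166  0.    ] [-0.   -0.    0.02]
[-0.0349 -0.0166  0.    ] [-0.   -0.    0.02]
[-0.0349 -0.0166  0.    ] [-0.   -0.    0.02]
[-0.0349 -0.0166  0.    ] [-0.   -0.    0.02]
[-0.0349 -0.0166  0.    ] [-0.   -0.    0.02]
[-0.035  -0.0166  0.    ] [-0.   -0.    0.02]
[-0.035  -0.0165  0.    ] [-0.   -0.    0.02]
[-0.035  -0.0165  0.    ] [-0.   -0.    0.02]
[[189.65833289 482.50739306]
 [ 39.97708283 649.02635983]]
```

View pics/w1.png

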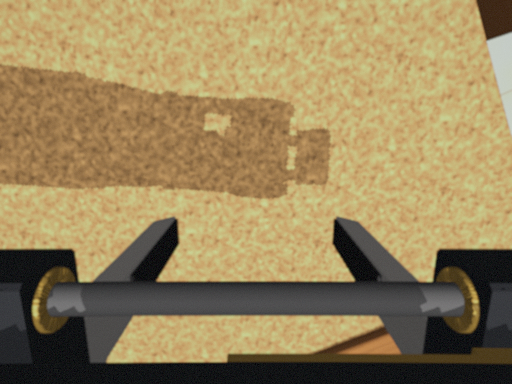

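{"fn": "step_arm", "kwargs": {
  "steps": [
    {"x":-0.036,"y":-0.0076,"z":-0.002,"ax":0,"ay":0,"az":0,"claw":0.094},
    {"x":-0.036,"y":-0.0076,"z":-0.002,"ax":0,"ay":0,"az":0,"claw":0.094},
    {"x":-0.036,"y":-0.0076,"z":-0.002,"ax":0,"ay":0,"az":0,"claw":0.094},
    {"x":-0.036,"y":-0.0076,"z":-0.002,"ax":0,"ay":0,"az":0,"claw":0.094},
    {"x":-0.036,"y":-0.0076,"z":-0.002,"ax":0,"ay":0,"az":0,"claw":0.094}
  ]
}}

```text
time_s: 0.62
ee_pos: [0.3773, 0.3893, 0.2141]
eef_rot: [-3.139, -0.002, 2.721]
force: [0.7, -0.1, 1.2]
grip_width: 0.0941
```

{"fn": "step_arm", "kwargs": {
  "steps": [
    {"x":-0.036,"y":-0.0076,"z":-0.002,"ax":0,"ay":0,"az":0,"claw":0.094},
    {"x":-0.036,"y":-0.0076,"z":-0.002,"ax":0,"ay":0,"az":0,"claw":0.094},
    {"x":-0.036,"y":-0.0076,"z":-0.002,"ax":0,"ay":0,"az":0,"claw":0.094},
    {"x":-0.036,"y":-0.0076,"z":-0.002,"ax":0,"ay":0,"az":0,"claw":0.094},
    {"x":-0.01,"y":-0.002,"z":0,"ax":0,"ay":0,"az":0,"claw":0.094}
  ]
}}

```text
time_s: 1.03
ee_pos: [0.5127, 0.2881, 0.2221]
eef_rot: [-3.138, -0.001, 2.718]
force: [0.2, -1.0, 0.9]
grip_width: 0.0939
```

Run:
```python
from h import *
c,im,d,o=shot("wrist","w1b")
plan(.551,.113,.205,155)
print(proj(c,[[.4985,.294,.116],[.551,.113,.175]]))
```

```text
t 1.08 pos [0.5125 0.2882 0.2217] yaw 155.7 F [ 1.6 -2.1  0.3] M [-0.01 -0.06  0.01] w 0.0938
total tool d [-107.2 -143.8   17. ] rot [-0.21 -0.1   0.72] rows 5
[-0.0214 -0.0288  0.0034] [-0.04 -0.02  0.14]
[-0.0215 -0.0287  0.0034] [-0.04 -0.02  0.14]
[-0.0216 -0.0287  0.0034] [-0.04 -0.02  0.14]
[-0.0216 -0.0286  0.0034] [-0.04 -0.02  0.14]
[-0.0217 -0.0286  0.0033] [-0.04 -0.02  0.14]
[[256.39803222 177.19651718]
 [ 84.43602167 333.53252686]]
```

View pics/w1b.png

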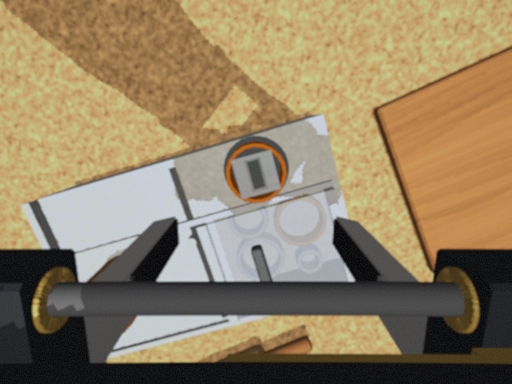

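Run:
```python
from h import *
z=np.load("pics/w1b.npz"); im=z['im']; o=dict(ee_pos=np.array([.5125,.2882,.2217]),eef_rot=np.array([-3.138,-.001,2.718]))
o=ctrl.get_obs(); print(o['ee_pos'],o['eef_rot'])
c=cam("wrist",o)
g=cv2.cvtColor(im,cv2.COLOR_RGB2GRAY)
cv2.imwrite("pics/w1c.png",cv2.resize(im[100:240,170:350,::-1],None,fx=4,fy=4,interpolation=cv2.INTER_CUBIC))
sub=np.zeros_like(g); sub[155:195,242:272]=255
m=((g<95)&(sub>0)).astype(np.uint8)
k,l,s,ce=cv2.connectedComponentsWithStats(m); i=1+np.argmax(s[1:,4]); print(s[i],ce[i])
yx=np.argwhere(l==i)[:,::-1]
Q=plane(c,yx,.116); print(Q.mean(0), cv2.minAreaRect((Q[:,:2]*1000).astype(np.float32)))
u,sv,vt=np.linalg.svd(Q[:,:2]-Q[:,:2].mean(0)); print("dir",np.degrees(np.arctan2(vt[0,1],vt[0,0])), sv/np.sqrt(len(Q))*np.sqrt(12))
hsv=cv2.cvtColor(im,cv2.COLOR_RGB2HSV)
m=cv2.inRange(hsv,(2,150,80),(16,255,255)); m[:140]=0;m[210:]=0;m[:,:220]=0;m[:,295:]=0
yx=np.argwhere(m>0)[:,::-1]; e=cv2.fitEllipse(yx.astype(np.float32)); print("ring",e, plane(c,[e[0]],.105),plane(c,[e[0]],.116))
P=cloud(c,z['d']); 
print("z at lock",P[174,247],P[174,268],"corners",plane(c,[[322,115],[25,207]],.08),P[180,200])
```

```text
[0.51251321 0.28821694 0.22166143] [-3.13801131e+00 -1.70499674e-03  2.71776775e+00]
[248 160  17  29 294] [255.67006803 173.7414966 ]
[0.49499248 0.29484296 0.116     ] ((495.1520080566406, 294.8295593261719), (10.038366317749023, 25.64109992980957), 80.65003967285156)
dir -9.515366489431253 [0.02562789 0.01003154]
ring ((255.84356689453125, 171.70872497558594), (55.61880111694336, 55.79907989501953), 150.5243682861328) [[0.49493072 0.29500643 0.105     ]] [[0.49326944 0.29578454 0.116     ]]
z at lock [0.49162907 0.28753888 0.11760926] [0.49974798 0.30526343 0.11675484] corners [[0.47344299 0.37729338 0.08      ]
 [0.43261792 0.05226435 0.08      ]] [0.48246373 0.23639362 0.08203291]
```

View pics/w1c.png

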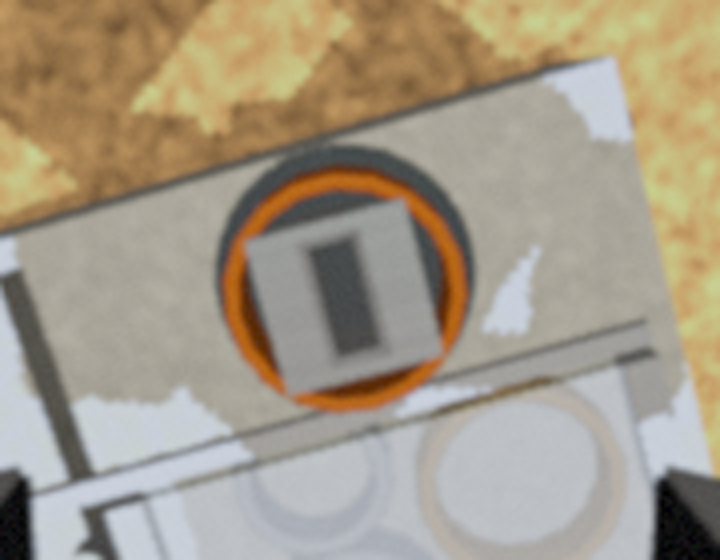

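{"fn": "step_arm", "kwargs": {
  "steps": [
    {"x":-0.0215,"y":-0.0287,"z":0.003,"ax":0,"ay":0,"az":0,"claw":0.094},
    {"x":-0.0215,"y":-0.0287,"z":0.003,"ax":0,"ay":0,"az":0,"claw":0.094},
    {"x":-0.0215,"y":-0.0287,"z":0.003,"ax":0,"ay":0,"az":0,"claw":0.094},
    {"x":-0.0215,"y":-0.0287,"z":0.003,"ax":0,"ay":0,"az":0,"claw":0.094},
    {"x":-0.0215,"y":-0.0287,"z":0.003,"ax":0,"ay":0,"az":0,"claw":0.094}
  ]
}}

```text
time_s: 1.5
ee_pos: [0.5496, 0.1147, 0.205]
eef_rot: [-3.138, -0.004, 2.726]
force: [0.6, -0.0, 0.1]
grip_width: 0.094
```

Run:
```python
from h import *
c,im,d,o=shot("wrist","w2")
plan(.551,.113,.111,155)
print(proj(c,[[.551,.113,.175],[.551,.113,.111]]))
```

```text
t 1.55 pos [0.5505 0.1094 0.2042] yaw 156.0 F [ 1.2 -5.2  0.1] M [-0.16 -0.02 -0.02] w 0.0942
total tool d [ 0.6  3.9 93.2] rot [-0.29 -0.24  1.02] rows 3
[0.0002 0.0013 0.0311] [-0.1  -0.08  0.34]
[0.0002 0.0013 0.0311] [-0.1  -0.08  0.34]
[0.0003 0.0012 0.0311] [-0.1  -0.08  0.34]
[[255.56260805 220.90718319]
 [255.78699243 198.67233359]]
```

View pics/w2.png

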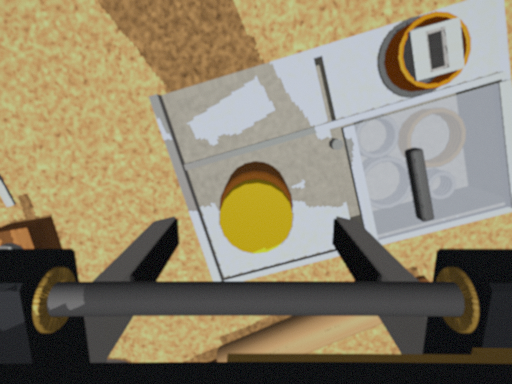

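{"fn": "step_arm", "kwargs": {
  "steps": [
    {"x":0.001,"y":0.002,"z":0.03,"ax":0,"ay":0,"az":0,"claw":0.094},
    {"x":0.001,"y":0.001,"z":0.03,"ax":0,"ay":0,"az":0,"claw":0.094},
    {"x":0,"y":0,"z":0.025,"ax":0,"ay":0,"az":0,"claw":0.094},
    {"x":0,"y":0,"z":0.004,"ax":0,"ay":0,"az":0,"claw":0.094},
    {"x":0,"y":0,"z":0,"ax":0,"ay":0,"az":0,"claw":0.05}
  ],
  "grip_force": 20
}}

```text
time_s: 1.97
ee_pos: [0.5484, 0.1128, 0.1133]
eef_rot: [-3.138, -0.003, 2.719]
force: [0.4, -0.3, 1.0]
grip_width: 0.0903
```

{"fn": "step_arm", "kwargs": {
  "steps": [
    {"x":0,"y":0,"z":0,"ax":0,"ay":0,"az":0,"claw":0.05},
    {"x":0,"y":0,"z":0,"ax":0,"ay":0,"az":0,"claw":0.05},
    {"x":0,"y":0,"z":0,"ax":0,"ay":0,"az":0,"claw":0.05},
    {"x":0,"y":0,"z":0,"ax":0,"ay":0,"az":0,"claw":0.05},
    {"x":0,"y":0,"z":0,"ax":0,"ay":0,"az":0,"claw":0.05}
  ],
  "grip_force": 20
}}

```text
time_s: 2.38
ee_pos: [0.5497, 0.1149, 0.1185]
eef_rot: [-3.141, 0.002, 2.721]
force: [-0.1, 0.5, -3.0]
grip_width: 0.0588
```

Run:
```python
from h import *
plan(.551,.113,.22,156)
```

```text
t 2.38 pos [0.5497 0.1149 0.1185] yaw 155.9 F [-0.1  0.5 -3. ] M [0.   0.01 0.03] w 0.0588
total tool d [  -2.2   -1.2 -101.5] rot [-0.01  0.12 -0.07] rows 3
[-0.0007 -0.0004 -0.0338] [-0.    0.04 -0.02]
[-0.0007 -0.0004 -0.0338] [-0.    0.04 -0.02]
[-0.0007 -0.0004 -0.0338] [-0.    0.04 -0.02]
```

{"fn": "step_arm", "kwargs": {
  "steps": [
    {"x":0,"y":0,"z":-0.02,"ax":0,"ay":0,"az":0,"claw":0.05},
    {"x":0,"y":0,"z":-0.03,"ax":0,"ay":0,"az":0,"claw":0.05},
    {"x":0,"y":0,"z":-0.02,"ax":0,"ay":0,"az":0,"claw":0.05},
    {"x":0,"y":0,"z":-0.01,"ax":0,"ay":0,"az":0,"claw":0.05},
    {"x":0,"y":0,"z":0,"ax":0,"ay":0,"az":0,"claw":0.05}
  ],
  "grip_force": 20
}}

```text
time_s: 2.8
ee_pos: [0.5485, 0.1149, 0.2014]
eef_rot: [-3.14, -0.0, 2.721]
force: [-0.3, 0.0, -3.1]
grip_width: 0.0594
```

Run:
```python
from h import *
c,im,d,o=shot("scene","s3")
plan(.35,-.03,.2,155.9,9)
```

```text
t 2.85 pos [0.5482 0.1149 0.2002] yaw 155.9 F [ 0.8 -0.5 -3.2] M [ 0.04 -0.01 -0.04] w 0.0591
total tool d [ 121.9 -213.2    0.8] rot [-0.13 -0.08  0.02] rows 9
[ 0.0135 -0.0237  0.0001] [-0.01 -0.01  0.  ]
[ 0.0135 -0.0237  0.0001] [-0.01 -0.01  0.  ]
[ 0.0135 -0.0237  0.0001] [-0.01 -0.01  0.  ]
[ 0.0135 -0.0237  0.0001] [-0.01 -0.01  0.  ]
[ 0.0135 -0.0237  0.0001] [-0.01 -0.01  0.  ]
[ 0.0135 -0.0237  0.0001] [-0.01 -0.01  0.  ]
[ 0.0135 -0.0237  0.    ] [-0.01 -0.01  0.  ]
[ 0.0135 -0.0237  0.    ] [-0.01 -0.01  0.  ]
[ 0.0135 -0.0237  0.    ] [-0.01 -0.01  0.  ]
```

View pics/s3.png

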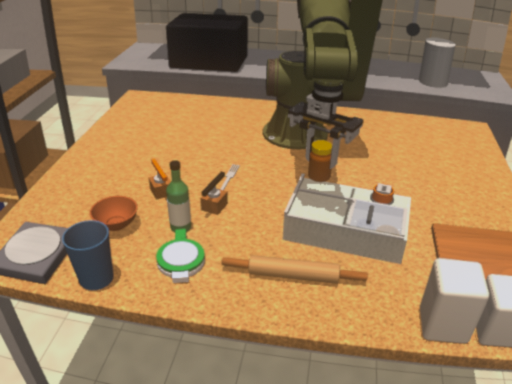

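{"fn": "step_arm", "kwargs": {
  "steps": [
    {"x":0.0135,"y":-0.0237,"z":0,"ax":0,"ay":0,"az":0,"claw":0.05},
    {"x":0.0135,"y":-0.0237,"z":0,"ax":0,"ay":0,"az":0,"claw":0.05},
    {"x":0.0135,"y":-0.0237,"z":0,"ax":0,"ay":0,"az":0,"claw":0.05},
    {"x":0.0135,"y":-0.0237,"z":0,"ax":0,"ay":0,"az":0,"claw":0.05},
    {"x":0.0135,"y":-0.0237,"z":0,"ax":0,"ay":0,"az":0,"claw":0.05}
  ],
  "grip_force": 20
}}

```text
time_s: 3.27
ee_pos: [0.4337, 0.0335, 0.1922]
eef_rot: [-3.135, -0.01, 2.725]
force: [1.0, 0.1, -2.4]
grip_width: 0.0589
```

{"fn": "step_arm", "kwargs": {
  "steps": [
    {"x":0.0135,"y":-0.0237,"z":0,"ax":0,"ay":0,"az":0,"claw":0.05},
    {"x":0.0135,"y":-0.0237,"z":0,"ax":0,"ay":0,"az":0,"claw":0.05},
    {"x":0.0135,"y":-0.0237,"z":0,"ax":0,"ay":0,"az":0,"claw":0.05},
    {"x":0.0135,"y":-0.0237,"z":0,"ax":0,"ay":0,"az":0,"claw":0.05},
    {"x":0.004,"y":-0.008,"z":0.02,"ax":0,"ay":0,"az":0,"claw":0.05}
  ],
  "grip_force": 20
}}

```text
time_s: 3.68
ee_pos: [0.3303, -0.0401, 0.1687]
eef_rot: [-3.133, -0.015, 2.725]
force: [1.3, 1.0, -2.9]
grip_width: 0.0593
```

{"fn": "step_arm", "kwargs": {
  "steps": [
    {"x":0,"y":0,"z":0.035,"ax":0,"ay":0,"az":0,"claw":0.05},
    {"x":0,"y":0,"z":0.035,"ax":0,"ay":0,"az":0,"claw":0.05},
    {"x":0,"y":0,"z":0.03,"ax":0,"ay":0,"az":0,"claw":0.05},
    {"x":0,"y":0,"z":0.015,"ax":0,"ay":0,"az":0,"claw":0.05},
    {"x":0,"y":0,"z":0,"ax":0,"ay":0,"az":0,"claw":0.05}
  ],
  "grip_force": 20
}}

```text
time_s: 4.1
ee_pos: [0.3215, -0.041, 0.0439]
eef_rot: [-3.132, -0.019, 2.721]
force: [0.0, 0.4, -3.1]
grip_width: 0.0595
```

Run:
```python
from h import *
c,im,d,o=shot("scene","s4"); P=cloud(c,d); hsv=cv2.cvtColor(im,cv2.COLOR_RGB2HSV)
m=cv2.inRange(hsv,(20,150,60),(38,255,255)); m[(P[...,0]>.5)|(P[...,0]<.2)|(abs(P[...,1])>.2)]=0
q=P[m>0]; print(len(q),q.mean(0),np.percentile(q[:,2],[50,90,98]))
plan(.35,-.03,.04,155.9,9)
```

```text
172 [ 0.33329024 -0.04222708  0.09850314] [0.10020932 0.10318569 0.10415106]
t 4.15 pos [ 0.3219 -0.0411  0.045 ] yaw 155.9 F [-0.8  0.7 -4.1] M [ 0.03  0.01 -0.  ] w 0.059
total tool d [-21.2  21.6   4.4] rot [-0.55 -1.08 -0.  ] rows 9
[-0.0024  0.0024  0.0005] [-0.06 -0.12 -0.  ]
[-0.0024  0.0024  0.0005] [-0.06 -0.12 -0.  ]
[-0.0024  0.0024  0.0005] [-0.06 -0.12 -0.  ]
[-0.0024  0.0024  0.0005] [-0.06 -0.12 -0.  ]
[-0.0024  0.0024  0.0005] [-0.06 -0.12 -0.  ]
[-0.0024  0.0024  0.0005] [-0.06 -0.12 -0.  ]
[-0.0024  0.0024  0.0005] [-0.06 -0.12 -0.  ]
[-0.0023  0.0024  0.0005] [-0.06 -0.12 -0.  ]
[-0.0023  0.0024  0.0005] [-0.06 -0.12 -0.  ]
```

View pics/s4.png

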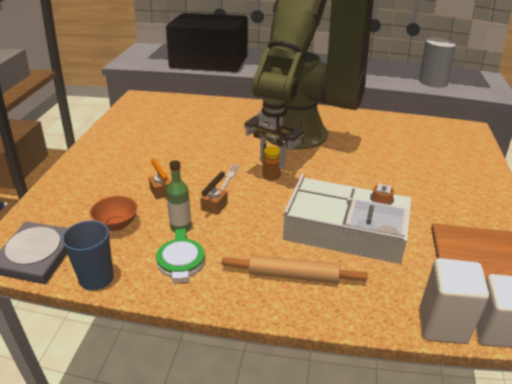

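{"fn": "step_arm", "kwargs": {
  "steps": [
    {"x":0,"y":0,"z":0,"ax":-0.5,"ay":-1,"az":0,"claw":0.05},
    {"x":0,"y":0,"z":0.004,"ax":0,"ay":0,"az":0,"claw":0.05},
    {"x":0,"y":0,"z":0.003,"ax":0,"ay":0,"az":0,"claw":0.05},
    {"x":0,"y":0,"z":0,"ax":0,"ay":0,"az":0,"claw":0.05}
  ],
  "grip_force": 20
}}

```text
time_s: 4.48
ee_pos: [0.3232, -0.0413, 0.0397]
eef_rot: [3.141, 0.004, 2.721]
force: [0.9, 0.0, -2.9]
grip_width: 0.0591
```

{"fn": "step_arm", "kwargs": {
  "steps": [
    {"x":0,"y":0,"z":0.002,"ax":0,"ay":0,"az":0,"claw":0.05},
    {"x":0,"y":0,"z":0.002,"ax":0,"ay":0,"az":0,"claw":0.05},
    {"x":0,"y":0,"z":0,"ax":0,"ay":0,"az":0,"claw":0.05}
  ],
  "grip_force": 20
}}

```text
time_s: 4.73
ee_pos: [0.3253, -0.0419, 0.0379]
eef_rot: [3.14, 0.009, 2.722]
force: [0.2, -0.3, -2.8]
grip_width: 0.0593
```

{"fn": "step_arm", "kwargs": {
  "steps": [
    {"x":0,"y":0,"z":0.003,"ax":0,"ay":0.4,"az":0,"claw":0.05},
    {"x":0,"y":0,"z":0.003,"ax":0,"ay":0,"az":0,"claw":0.05},
    {"x":0,"y":0,"z":0,"ax":0,"ay":0,"az":0,"claw":0.05}
  ],
  "grip_force": 20
}}

```text
time_s: 4.98
ee_pos: [0.3283, -0.043, 0.0347]
eef_rot: [3.14, 0.009, 2.723]
force: [-0.7, -0.2, -3.5]
grip_width: 0.0593
```

Run:
```python
from h import *
c,im,d,o=shot("scene","s5"); P=cloud(c,d); hsv=cv2.cvtColor(im,cv2.COLOR_RGB2HSV)
m=cv2.inRange(hsv,(20,150,60),(38,255,255)); m[(P[...,0]>.5)|(P[...,0]<.2)|(abs(P[...,1])>.2)]=0
q=P[m>0]; print(len(q),q.mean(0),np.percentile(q[:,2],[50,90,98]))
plan(.35,-.03,.04,155.9,1)
```

```text
166 [ 0.33552747 -0.04347585  0.09344905] [0.09493398 0.09729393 0.09806275]
t 5.03 pos [ 0.3283 -0.043   0.0347] yaw 156.0 F [-0.3 -1.  -3.1] M [ 0.02  0.03 -0.03] w 0.0591
total tool d [-14.6  20.7  -5.2] rot [0.08 0.51 0.12] rows 1
[-0.0146  0.0207 -0.0052] [0.08 0.51 0.12]
```

{"fn": "step_arm", "kwargs": {
  "steps": [
    {"x":0,"y":0,"z":0.003,"ax":0,"ay":0.5,"az":0,"claw":0.05},
    {"x":0,"y":0,"z":0.002,"ax":0,"ay":0,"az":0,"claw":0.05}
  ],
  "grip_force": 20
}}

```text
time_s: 5.2
ee_pos: [0.3301, -0.0437, 0.0315]
eef_rot: [3.14, 0.003, 2.724]
force: [-8.5, -1.9, 28.6]
grip_width: 0.0591
```

{"fn": "step_arm", "kwargs": {
  "steps": [
    {"x":0,"y":0,"z":-0.001,"ax":0,"ay":0,"az":0,"claw":0.06},
    {"x":0,"y":0,"z":0,"ax":0,"ay":0,"az":0,"claw":0.07},
    {"x":0,"y":0,"z":0,"ax":0,"ay":0,"az":0,"claw":0.094},
    {"x":0,"y":0,"z":0,"ax":0,"ay":0,"az":0,"claw":0.094},
    {"x":0,"y":0,"z":0,"ax":0,"ay":0,"az":0,"claw":0.094}
  ]
}}

```text
time_s: 5.62
ee_pos: [0.331, -0.0439, 0.0326]
eef_rot: [3.14, 0.005, 2.724]
force: [0.1, -0.1, -0.2]
grip_width: 0.0832
```

{"fn": "step_arm", "kwargs": {
  "steps": [
    {"x":0,"y":0,"z":-0.015,"ax":0,"ay":0,"az":0,"claw":0.094},
    {"x":0,"y":0,"z":-0.035,"ax":0,"ay":0,"az":0,"claw":0.094},
    {"x":0,"y":0,"z":-0.038,"ax":0,"ay":0,"az":0,"claw":0.094},
    {"x":0,"y":0,"z":-0.038,"ax":0,"ay":0,"az":0,"claw":0.094},
    {"x":0,"y":0,"z":-0.03,"ax":0,"ay":0,"az":0,"claw":0.094}
  ]
}}

```text
time_s: 6.03
ee_pos: [0.3263, -0.0428, 0.1892]
eef_rot: [-3.141, -0.01, 2.724]
force: [0.1, 0.1, 0.7]
grip_width: 0.094
```

Run:
```python
from h import *
c,im,d,o=shot("wrist","w6"); print(proj(c,[[.33,-.043,.095],[.33,-.043,.0]]))
# view pose: TCP such that key bar lies 0.03 tool +x of it, yaw 37
t=np.radians(37); bx,by=.474,-.362
plan(bx-.03*np.cos(t),by-.03*np.sin(t),.20,37)
```

```text
[[257.96335792 200.77457846]
 [257.40680291 181.32666141]]
t 6.08 pos [ 0.3283 -0.0432  0.1939] yaw 156.1 F [ 0.3 -0.8  6. ] M [ 0.01 -0.01  0.  ] w 0.0936
total tool d [-247.9 -258.5   -7. ] rot [ -0.16  -0.15 119.07] rows 17
[-0.0146 -0.0152 -0.0004] [-0.01 -0.01  7.  ]
[-0.0163 -0.0133 -0.0004] [-0.01 -0.01  7.  ]
[-0.0178 -0.0112 -0.0004] [-0.01 -0.01  7.  ]
[-0.0191 -0.009  -0.0004] [-0.01 -0.01  7.  ]
[-0.02   -0.0066 -0.0004] [-0.01 -0.01  7.  ]
[-0.0207 -0.0041 -0.0004] [-0.01 -0.01  7.  ]
[-0.021  -0.0015 -0.0004] [-0.01 -0.01  7.  ]
[-0.021   0.001  -0.0004] [-0.01 -0.01  7.  ]
[-0.0208  0.0036 -0.0004] [-0.01 -0.01  7.  ]
[-0.0202  0.0061 -0.0004] [-0.01 -0.01  7.  ]
[-0.0193  0.0085 -0.0004] [-0.01 -0.01  7.  ]
[-0.0181  0.0108 -0.0004] [-0.01 -0.01  7.  ]
[-0.0166  0.0129 -0.0004] [-0.01 -0.01  7.  ]
[-0.0149  0.0149 -0.0004] [-0.01 -0.01  7.  ]
[-0.013   0.0166 -0.0004] [-0.01 -0.01  7.  ]
[-0.0109  0.018  -0.0004] [-0.01 -0.01  7.  ]
[-0.0086  0.0192 -0.0004] [-0.01 -0.01  7.  ]
```

View pics/w6.png

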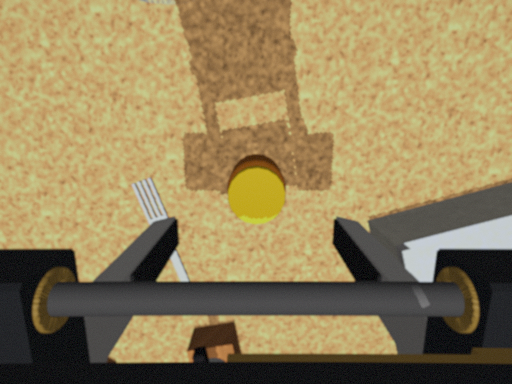

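{"fn": "step_arm", "kwargs": {
  "steps": [
    {"x":-0.015,"y":-0.015,"z":0,"ax":0,"ay":0,"az":7,"claw":0.094},
    {"x":-0.016,"y":-0.013,"z":0,"ax":0,"ay":0,"az":7,"claw":0.094},
    {"x":-0.018,"y":-0.011,"z":0,"ax":0,"ay":0,"az":7,"claw":0.094},
    {"x":-0.019,"y":-0.009,"z":0,"ax":0,"ay":0,"az":7,"claw":0.094},
    {"x":-0.02,"y":-0.007,"z":0,"ax":0,"ay":0,"az":7,"claw":0.094}
  ]
}}

```text
time_s: 6.5
ee_pos: [0.366, -0.1439, 0.1977]
eef_rot: [3.136, 0.004, 2.102]
force: [-0.1, 0.4, 0.2]
grip_width: 0.0942
```

{"fn": "step_arm", "kwargs": {
  "steps": [
    {"x":-0.021,"y":-0.004,"z":0,"ax":0,"ay":0,"az":7,"claw":0.094},
    {"x":-0.021,"y":-0.002,"z":0,"ax":0,"ay":0,"az":7,"claw":0.094},
    {"x":-0.021,"y":0.001,"z":0,"ax":0,"ay":0,"az":7,"claw":0.094},
    {"x":-0.021,"y":0.004,"z":0,"ax":0,"ay":0,"az":7,"claw":0.094},
    {"x":-0.02,"y":0.006,"z":0,"ax":0,"ay":0,"az":7,"claw":0.094}
  ]
}}

```text
time_s: 6.92
ee_pos: [0.401, -0.2493, 0.1963]
eef_rot: [3.136, -0.001, 1.477]
force: [-0.0, 0.5, 0.5]
grip_width: 0.0937
```

Run:
```python
from h import *
t=np.radians(37); bx,by=.474,-.362
plan(bx-.03*np.cos(t),by-.03*np.sin(t),.20,37)
```

```text
t 6.92 pos [ 0.401  -0.2493  0.1963] yaw 84.6 F [-0.   0.5  0.5] M [-0.09  0.01  0.03] w 0.0937
total tool d [-125.6   61.1   -3.6] rot [ 0.25 -0.19 47.63] rows 7
[-0.0179  0.0087 -0.0005] [ 0.04 -0.03  6.8 ]
[-0.0168  0.0108 -0.0005] [ 0.04 -0.03  6.8 ]
[-0.0154  0.0127 -0.0005] [ 0.04 -0.03  6.8 ]
[-0.0138  0.0144 -0.0005] [ 0.04 -0.03  6.8 ]
[-0.012   0.016  -0.0005] [ 0.04 -0.03  6.8 ]
[-0.01    0.0173 -0.0005] [ 0.04 -0.03  6.8 ]
[-0.0079  0.0183 -0.0005] [ 0.04 -0.03  6.8 ]
```

{"fn": "step_arm", "kwargs": {
  "steps": [
    {"x":-0.018,"y":0.009,"z":0,"ax":0,"ay":0,"az":6.8,"claw":0.094},
    {"x":-0.017,"y":0.011,"z":0,"ax":0,"ay":0,"az":6.8,"claw":0.094},
    {"x":-0.015,"y":0.013,"z":0,"ax":0,"ay":0,"az":6.8,"claw":0.094},
    {"x":-0.014,"y":0.014,"z":0,"ax":0,"ay":0,"az":6.8,"claw":0.094},
    {"x":-0.012,"y":0.016,"z":0,"ax":0,"ay":0,"az":6.8,"claw":0.094}
  ]
}}

```text
time_s: 7.33
ee_pos: [0.4361, -0.3482, 0.1937]
eef_rot: [3.141, -0.004, 0.852]
force: [1.0, -0.4, -0.3]
grip_width: 0.0939
```

{"fn": "step_arm", "kwargs": {
  "steps": [
    {"x":-0.01,"y":0.016,"z":0,"ax":0,"ay":0,"az":6.8,"claw":0.094},
    {"x":-0.005,"y":0.012,"z":0,"ax":0,"ay":0,"az":5,"claw":0.094},
    {"x":0,"y":0,"z":0,"ax":0,"ay":0,"az":0,"claw":0.094}
  ]
}}

```text
time_s: 7.58
ee_pos: [0.4463, -0.3824, 0.1912]
eef_rot: [-3.139, -0.004, 0.627]
force: [-0.8, 0.7, 0.5]
grip_width: 0.0938
```

Run:
```python
from h import *
c,im,d,o=shot("wrist","w7"); print(proj(c,[[.474,-.362,.090]]))
t=np.radians(37); bx,by=.474,-.362
plan(bx-.03*np.cos(t),by-.03*np.sin(t),.20,37,1)
P=cloud(c,d); hsv=cv2.cvtColor(im,cv2.COLOR_RGB2HSV)
m=cv2.inRange(hsv,(8,150,80),(22,255,255)); m[(P[...,2]<.083)|(P[...,2]>.1)]=0
k,l,s,ce=cv2.connectedComponentsWithStats(m); i=1+np.argmax(s[1:,4]); print(s[i],ce[i])
Q=plane(c,np.argwhere(l==i)[:,::-1],.09); print(Q.mean(0),cv2.minAreaRect((Q[:,:2]*1000).astype(np.float32)),np.median(P[l==i][:,2]))
```

```text
[[256.54238572 153.44961052]]
t 7.63 pos [ 0.446  -0.3814  0.191 ] yaw 36.2 F [ 0.6  0.3 -0.4] M [-0.02  0.12  0.07] w 0.0941
total tool d [ 4.1  1.2 -8.9] rot [-0.2  -0.23 -0.75] rows 1
[ 0.0041  0.0012 -0.0089] [-0.2  -0.23 -0.75]
[ 248   87   18  132 1607] [257.01555694 160.34847542]
[ 0.46849033 -0.36657559  0.09      ] ((472.5985107421875, -363.6351623535156), (118.34150695800781, 13.876633644104004), 37.46632385253906) 0.09080844211854427
```

View pics/w7.png

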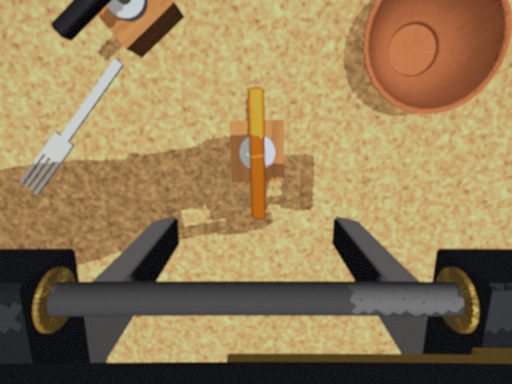

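Run:
```python
from h import *
o=ctrl.get_obs();c=cam("wrist",o); print(plane(c,[[256.5,151.5]],.054))
plan(.473,-.363,.19,37.3)
plan(.473,-.363,.063,37.3)
```

```text
[[ 0.47204826 -0.36184403  0.054     ]]
t 7.63 pos [ 0.446  -0.3814  0.191 ] yaw 36.2 F [ 0.6  0.3 -0.4] M [-0.02  0.12  0.07] w 0.0941
total tool d [32.6  1.1  1.2] rot [-0.2  -0.23 -1.05] rows 1
[0.0326 0.0011 0.0012] [-0.2  -0.23 -1.05]
t 7.63 pos [ 0.446  -0.3814  0.191 ] yaw 36.2 F [ 0.6  0.3 -0.4] M [-0.02  0.12  0.07] w 0.0941
total tool d [ 32.1   1.6 128.2] rot [-0.2  -0.23 -1.05] rows 4
[0.008  0.0004 0.032 ] [-0.05 -0.06 -0.26]
[0.0081 0.0004 0.032 ] [-0.05 -0.06 -0.26]
[0.0081 0.0004 0.032 ] [-0.05 -0.06 -0.26]
[0.0081 0.0004 0.032 ] [-0.05 -0.06 -0.26]
```

{"fn": "step_arm", "kwargs": {
  "steps": [
    {"x":0.016,"y":0.0005,"z":0.005,"ax":-0.2,"ay":-0.2,"az":-1,"claw":0.094},
    {"x":0.016,"y":0.0005,"z":0.02,"ax":0,"ay":0,"az":0,"claw":0.094},
    {"x":0,"y":0,"z":0.03,"ax":0,"ay":0,"az":0,"claw":0.094},
    {"x":0,"y":0,"z":0.03,"ax":0,"ay":0,"az":0,"claw":0.08},
    {"x":0,"y":0,"z":0.01,"ax":0,"ay":0,"az":0,"claw":0.07}
  ]
}}

```text
time_s: 8.05
ee_pos: [0.4736, -0.3593, 0.0958]
eef_rot: [3.136, -0.002, 0.671]
force: [-1.0, -0.1, 0.1]
grip_width: 0.0841
```

Run:
```python
from h import *
plan(.473,-.363,.063,37.4)
```

```text
t 8.05 pos [ 0.4736 -0.3593  0.0958] yaw 38.4 F [-1.  -0.1  0.1] M [-0.01  0.13 -0.02] w 0.0841
total tool d [-2.8  2.3 32.8] rot [ 0.3  -0.1   1.05] rows 1
[-0.0028  0.0023  0.0328] [ 0.3  -0.1   1.05]
```

{"fn": "step_arm", "kwargs": {
  "steps": [
    {"x":-0.002,"y":0.002,"z":0.02,"ax":0.3,"ay":0,"az":1,"claw":0.07},
    {"x":0,"y":0,"z":0.01,"ax":0,"ay":0,"az":0,"claw":0.05},
    {"x":0,"y":0,"z":0,"ax":0,"ay":0,"az":0,"claw":0.04}
  ]
}}

```text
time_s: 8.3
ee_pos: [0.4726, -0.3597, 0.064]
eef_rot: [-3.138, -0.001, 0.662]
force: [-0.6, -0.9, -0.3]
grip_width: 0.0641
```

Run:
```python
from h import *
plan(.473,-.363,.063,37.4)
```

```text
t 8.3 pos [ 0.4726 -0.3597  0.064 ] yaw 38.0 F [-0.6 -0.9 -0.3] M [-0.08  0.14  0.  ] w 0.0641
total tool d [-1.7  2.9  0.9] rot [-0.18 -0.08  0.55] rows 1
[-0.0017  0.0029  0.0009] [-0.18 -0.08  0.55]
```

{"fn": "step_arm", "kwargs": {
  "steps": [
    {"x":-0.001,"y":0.003,"z":0.001,"ax":0,"ay":0,"az":0.5,"claw":0.04},
    {"x":0,"y":0,"z":0,"ax":0,"ay":0,"az":0,"claw":0.03},
    {"x":0,"y":0,"z":0,"ax":0,"ay":0,"az":0,"claw":0.03}
  ]
}}

```text
time_s: 8.55
ee_pos: [0.4745, -0.3631, 0.0661]
eef_rot: [-3.142, -0.002, 0.656]
force: [0.4, 0.1, -0.5]
grip_width: 0.044
```

Run:
```python
from h import *
c,im,d,o=shot("wrist","w8")
plan(.473,-.363,.063,37.4)
```

```text
t 8.6 pos [ 0.4745 -0.3633  0.0663] yaw 37.6 F [ 0.7  0.5 -0.2] M [-0.04  0.08  0.03] w 0.0403
total tool d [-1.1 -1.2  3.3] rot [ 0.02 -0.12  0.19] rows 1
[-0.0011 -0.0012  0.0033] [ 0.02 -0.12  0.19]
```

View pics/w8.png

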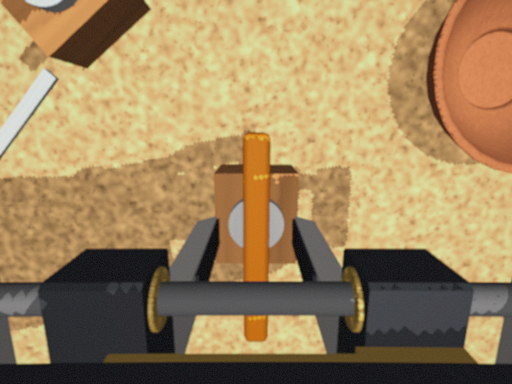

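{"fn": "step_arm", "kwargs": {
  "steps": [
    {"x":-0.001,"y":0,"z":0.002,"ax":0,"ay":0,"az":0,"claw":0.02},
    {"x":0,"y":0,"z":0.001,"ax":0,"ay":0,"az":0,"claw":0.01},
    {"x":0,"y":0,"z":0,"ax":0,"ay":0,"az":0,"claw":0.005},
    {"x":0,"y":0,"z":0,"ax":0,"ay":0,"az":0,"claw":0.005},
    {"x":0,"y":0,"z":0,"ax":0,"ay":0,"az":0,"claw":0.005}
  ],
  "grip_force": 40
}}

```text
time_s: 9.02
ee_pos: [0.4742, -0.3645, 0.0652]
eef_rot: [3.138, -0.003, 0.657]
force: [0.4, -0.4, -1.1]
grip_width: 0.0135
```

{"fn": "step_arm", "kwargs": {
  "steps": [
    {"x":0,"y":0,"z":0,"ax":0,"ay":0,"az":0,"claw":0.005},
    {"x":0,"y":0,"z":0,"ax":0,"ay":0,"az":0,"claw":0.005}
  ],
  "grip_force": 40
}}

```text
time_s: 9.18
ee_pos: [0.4742, -0.3645, 0.0652]
eef_rot: [3.138, -0.003, 0.657]
force: [-0.6, -0.3, -0.3]
grip_width: 0.0138
```

Run:
```python
from h import *
plan(.473,-.363,.15,37.4)
```

```text
t 9.18 pos [ 0.4742 -0.3645  0.0652] yaw 37.6 F [-0.6 -0.3 -0.3] M [-0.07  0.08 -0.01] w 0.0138
total tool d [  0.2  -1.6 -84.8] rot [ 0.19 -0.15  0.23] rows 3
[ 0.0001 -0.0005 -0.0283] [ 0.06 -0.05  0.08]
[ 0.     -0.0006 -0.0283] [ 0.06 -0.05  0.08]
[ 0.     -0.0006 -0.0283] [ 0.06 -0.05  0.08]
```

{"fn": "step_arm", "kwargs": {
  "steps": [
    {"x":0,"y":0,"z":-0.01,"ax":0,"ay":0,"az":0,"claw":0.005},
    {"x":0,"y":0,"z":-0.02,"ax":0,"ay":0,"az":0,"claw":0.005},
    {"x":0,"y":0,"z":-0.03,"ax":0,"ay":0,"az":0,"claw":0.005},
    {"x":0,"y":0,"z":-0.038,"ax":0,"ay":0,"az":0,"claw":0.005},
    {"x":0,"y":0,"z":-0.038,"ax":0,"ay":0,"az":0,"claw":0.005}
  ],
  "grip_force": 40
}}

```text
time_s: 9.6
ee_pos: [0.4707, -0.3619, 0.199]
eef_rot: [-3.129, 0.001, 0.657]
force: [0.9, -0.8, -1.9]
grip_width: 0.0138
```

Run:
```python
from h import *
plan(.44,-.10,.225,110)
```

```text
t 9.6 pos [ 0.4707 -0.3619  0.199 ] yaw 37.6 F [ 0.9 -0.8 -1.9] M [-0.04  0.07  0.02] w 0.0138
total tool d [ 135.5 -226.5  -23.3] rot [ -0.65  -0.42 -72.37] rows 11
[ 0.0123 -0.0206 -0.0021] [-0.06 -0.04 -6.58]
[ 0.0146 -0.019  -0.0021] [-0.06 -0.04 -6.58]
[ 0.0167 -0.0172 -0.0022] [-0.06 -0.04 -6.58]
[ 0.0185 -0.0152 -0.0022] [-0.06 -0.04 -6.58]
[ 0.0202 -0.013  -0.0022] [-0.06 -0.04 -6.58]
[ 0.0215 -0.0106 -0.0023] [-0.06 -0.04 -6.58]
[ 0.0226 -0.0081 -0.0023] [-0.06 -0.04 -6.58]
[ 0.0234 -0.0054 -0.0023] [-0.06 -0.04 -6.58]
[ 0.0238 -0.0027 -0.0023] [-0.06 -0.04 -6.58]
[ 0.024   0.0001 -0.0023] [-0.06 -0.04 -6.58]
[ 0.0238  0.0028 -0.0024] [-0.06 -0.04 -6.58]
```

Run:
```python
from h import *
plan(.497,.285,.215,170.5,22)
```

```text
t 9.6 pos [ 0.4707 -0.3619  0.199 ] yaw 37.6 F [ 0.9 -0.8 -1.9] M [-0.04  0.07  0.02] w 0.0138
total tool d [ 415.7 -496.5  -10.1] rot [  -0.41   -0.82 -132.87] rows 22
[ 0.0189 -0.0226 -0.0005] [-0.02 -0.04 -6.04]
[ 0.0212 -0.0205 -0.0005] [-0.02 -0.04 -6.04]
[ 0.0232 -0.0181 -0.0005] [-0.02 -0.04 -6.04]
[ 0.025  -0.0156 -0.0005] [-0.02 -0.04 -6.04]
[ 0.0265 -0.0129 -0.0005] [-0.02 -0.04 -6.04]
[ 0.0277 -0.01   -0.0006] [-0.02 -0.04 -6.04]
[ 0.0286 -0.007  -0.0006] [-0.02 -0.04 -6.04]
[ 0.0292 -0.004  -0.0006] [-0.02 -0.04 -6.04]
[ 0.0294 -0.0009 -0.0006] [-0.02 -0.04 -6.04]
[ 0.0293  0.0022 -0.0006] [-0.02 -0.04 -6.04]
[ 0.029   0.0053 -0.0007] [-0.02 -0.04 -6.04]
[ 0.0282  0.0083 -0.0007] [-0.02 -0.04 -6.04]
[ 0.0272  0.0112 -0.0007] [-0.02 -0.04 -6.04]
[ 0.0259  0.014  -0.0007] [-0.02 -0.04 -6.04]
[ 0.0243  0.0167 -0.0007] [-0.02 -0.04 -6.04]
[ 0.0224  0.0191 -0.0007] [-0.02 -0.04 -6.04]
[ 0.0202  0.0214 -0.0007] [-0.02 -0.04 -6.04]
[ 0.0179  0.0234 -0.0007] [-0.02 -0.04 -6.04]
[ 0.0153  0.0251 -0.0007] [-0.02 -0.04 -6.04]
[ 0.0126  0.0266 -0.0007] [-0.02 -0.04 -6.04]
[ 0.0097  0.0278 -0.0007] [-0.02 -0.04 -6.04]
[ 0.0067  0.0287 -0.0007] [-0.02 -0.04 -6.04]
```

{"fn": "step_arm", "kwargs": {
  "steps": [
    {"x":0.019,"y":-0.0225,"z":-0.004,"ax":0,"ay":0,"az":-6,"claw":0.005},
    {"x":0.021,"y":-0.0205,"z":-0.004,"ax":0,"ay":0,"az":-6,"claw":0.005},
    {"x":0.023,"y":-0.018,"z":-0.004,"ax":0,"ay":0,"az":-6,"claw":0.005},
    {"x":0.025,"y":-0.0155,"z":-0.004,"ax":0,"ay":0,"az":-6,"claw":0.005},
    {"x":0.0265,"y":-0.013,"z":-0.002,"ax":0,"ay":0,"az":-6,"claw":0.005}
  ],
  "grip_force": 40
}}

```text
time_s: 10.02
ee_pos: [0.4769, -0.2158, 0.2309]
eef_rot: [3.138, -0.001, 1.192]
force: [0.9, -0.7, -1.9]
grip_width: 0.0135
```

{"fn": "step_arm", "kwargs": {
  "steps": [
    {"x":0.028,"y":-0.01,"z":0,"ax":0,"ay":0,"az":-6,"claw":0.005},
    {"x":0.0285,"y":-0.007,"z":0,"ax":0,"ay":0,"az":-6,"claw":0.005},
    {"x":0.029,"y":-0.004,"z":0,"ax":0,"ay":0,"az":-6,"claw":0.005},
    {"x":0.0295,"y":-0.001,"z":0,"ax":0,"ay":0,"az":-6,"claw":0.005},
    {"x":0.0295,"y":0.002,"z":0,"ax":0,"ay":0,"az":-6,"claw":0.005}
  ],
  "grip_force": 40
}}

```text
time_s: 10.43
ee_pos: [0.4785, -0.0611, 0.2355]
eef_rot: [3.134, 0.003, 1.742]
force: [-0.8, -0.3, -1.9]
grip_width: 0.0136
```

{"fn": "step_arm", "kwargs": {
  "steps": [
    {"x":0.029,"y":0.005,"z":0,"ax":0,"ay":0,"az":-6,"claw":0.005},
    {"x":0.028,"y":0.008,"z":0,"ax":0,"ay":0,"az":-6,"claw":0.005},
    {"x":0.027,"y":0.011,"z":0,"ax":0,"ay":0,"az":-6,"claw":0.005},
    {"x":0.026,"y":0.014,"z":0,"ax":0,"ay":0,"az":-6,"claw":0.005},
    {"x":0.024,"y":0.0165,"z":0,"ax":0,"ay":0,"az":-6,"claw":0.005}
  ],
  "grip_force": 40
}}

```text
time_s: 10.85
ee_pos: [0.4757, 0.0927, 0.2392]
eef_rot: [3.134, 0.009, 2.293]
force: [0.5, 0.3, -1.5]
grip_width: 0.0137
```

Run:
```python
from h import *
plan(.497,.280,.205,170.5,8)
```

```text
t 10.85 pos [0.4757 0.0927 0.2392] yaw 131.4 F [ 0.5  0.3 -1.5] M [-0.02 -0.06 -0.04] w 0.0137
total tool d [126.7 139.5  34.2] rot [  0.24   0.62 -39.13] rows 8
[0.0158 0.0174 0.0043] [ 0.03  0.08 -4.89]
[0.0143 0.0187 0.0043] [ 0.03  0.08 -4.89]
[0.0126 0.0199 0.0043] [ 0.03  0.08 -4.89]
[0.0109 0.0209 0.0043] [ 0.03  0.08 -4.89]
[0.0091 0.0217 0.0043] [ 0.03  0.08 -4.89]
[0.0072 0.0224 0.0043] [ 0.03  0.08 -4.89]
[0.0052 0.023  0.0043] [ 0.03  0.08 -4.89]
[0.0032 0.0233 0.0043] [ 0.03  0.08 -4.89]
```

{"fn": "step_arm", "kwargs": {
  "steps": [
    {"x":0.016,"y":0.0165,"z":0.004,"ax":0,"ay":0,"az":-5,"claw":0.005},
    {"x":0.014,"y":0.0175,"z":0.004,"ax":0,"ay":0,"az":-5,"claw":0.005},
    {"x":0.0125,"y":0.0185,"z":0.004,"ax":0,"ay":0,"az":-5,"claw":0.005},
    {"x":0.011,"y":0.0195,"z":0.004,"ax":0,"ay":0,"az":-5,"claw":0.005},
    {"x":0.009,"y":0.02,"z":0.004,"ax":0,"ay":0,"az":-5,"claw":0.005}
  ],
  "grip_force": 40
}}

```text
time_s: 11.27
ee_pos: [0.4821, 0.2121, 0.2233]
eef_rot: [3.136, 0.015, 2.756]
force: [-0.2, -0.6, -1.9]
grip_width: 0.0138
```

{"fn": "step_arm", "kwargs": {
  "steps": [
    {"x":0.005,"y":0.02,"z":0.004,"ax":0,"ay":0,"az":-5,"claw":0.005},
    {"x":0.003,"y":0.01,"z":0.004,"ax":0,"ay":0,"az":-5,"claw":0.005},
    {"x":0,"y":0,"z":0,"ax":0,"ay":0,"az":0,"claw":0.005}
  ],
  "grip_force": 40
}}

```text
time_s: 11.52
ee_pos: [0.484, 0.2478, 0.2159]
eef_rot: [3.139, 0.015, 2.947]
force: [-0.5, -0.5, -2.9]
grip_width: 0.0139
```

Run:
```python
from h import *
c,im,d,o=shot("wrist","w9")
print(proj(c,[[.495,.2948,.116],[.4983,.2954,.116]]))
plan(.497,.295,.205,170.5)
```

```text
[[307.6717223  195.02347027]
 [308.84834029 198.26983439]]
t 11.57 pos [0.4842 0.247  0.2163] yaw 168.5 F [ 0.   0.8 -1.2] M [-0.01 -0.01  0.04] w 0.0135
total tool d [-2.9 49.5 11.5] rot [ 0.17  0.87 -1.95] rows 2
[-0.0014  0.0248  0.0058] [ 0.09  0.44 -0.98]
[-0.0019  0.0247  0.0057] [ 0.09  0.44 -0.98]
```

View pics/w9.png

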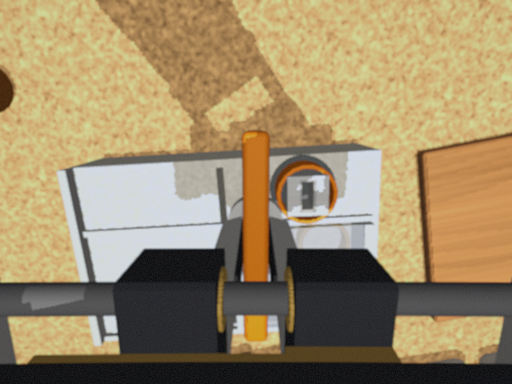

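{"fn": "step_arm", "kwargs": {
  "steps": [
    {"x":-0.003,"y":0.003,"z":0.012,"ax":0.2,"ay":0.9,"az":-1.2,"claw":0.005},
    {"x":0,"y":0,"z":0.012,"ax":0,"ay":0,"az":-0.5,"claw":0.005},
    {"x":0,"y":0,"z":0,"ax":0,"ay":0,"az":0,"claw":0.005}
  ],
  "grip_force": 40
}}

```text
time_s: 11.82
ee_pos: [0.4882, 0.2477, 0.1935]
eef_rot: [3.141, 0.001, 2.963]
force: [-1.0, -0.0, -1.5]
grip_width: 0.0136
```

Run:
```python
from h import *
c,im,d,o=shot("wrist","w10")
print(proj(c,[[.495,.2948,.116],[.4983,.2954,.116]]))
plan(.497,.295,.205,170.5)
cv2.imwrite("pics/w10z.png",cv2.resize(im[110:360,190:390,::-1],None,fx=2.4,fy=2.4,interpolation=cv2.INTER_CUBIC))
```

```text
[[311.4606045  199.07082684]
 [312.67643791 202.61309318]]
t 11.87 pos [0.4885 0.2478 0.1946] yaw 169.7 F [ 0.2 -0.2 -2.1] M [-0.02  0.01 -0.02] w 0.0134
total tool d [ -0.   48.  -10.4] rot [ 0.06  0.13 -0.76] rows 2
[-0.      0.024  -0.0052] [ 0.03  0.06 -0.38]
[-0.0002  0.024  -0.0052] [ 0.03  0.06 -0.38]
```

View pics/w10z.png

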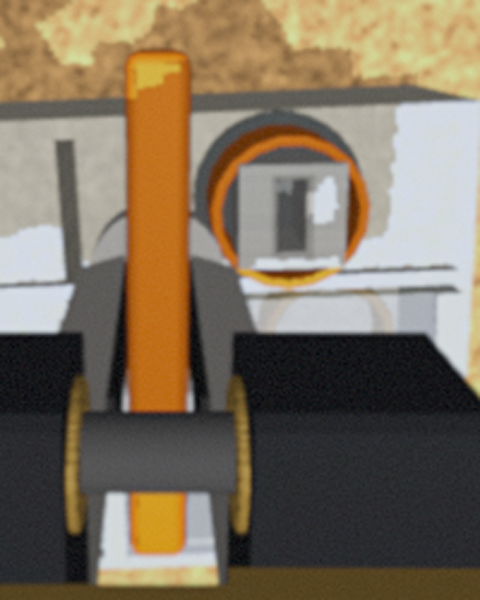

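Run:
```python
from h import *
z=np.load("pics/w10.npz"); im=z['im']
p=vision.camera_params("wrist"); M=p['mount']
f=192/np.tan(np.radians(p['fov_y'])/2)
ct=dict(K=np.array([[f,0,p['cx']],[0,f,p['cy']],[0,0,1]]),D=np.array([p['k1'],0,0,0.]),R=M[:3,:3],o=M[:3,3])
hsv=cv2.cvtColor(im,cv2.COLOR_RGB2HSV)
m=cv2.inRange(hsv,(5,170,90),(24,255,255)); m[:, :240]=0; m[:,275:]=0
ys,xs=np.nonzero(m); print("bar cols/rows",[ (r,xs[ys==r].min(),xs[ys==r].max()) for r in (135,150,180,210,240,260,325,335)], ys.min(),ys.max())
print("bar ends tool",plane(ct,[[(190+158/2.4),110+50/2.4],[190+158/2.4,110+553/2.4]],-.0248).round(4))
print("bar ctr line tool",[plane(ct,[[ (xs[ys==r].min()+xs[ys==r].max())/2,r]],-.0248)[0,:2].round(4) for r in (150,180,210,240,260,330)])
g=cv2.cvtColor(im,cv2.COLOR_RGB2GRAY)
sub=g[178:222,296:328]; print(sub[::3,::2])
o=ctrl.get_obs(); Rm=R.from_euler('xyz',o['eef_rot']).as_matrix()
zt=(o['ee_pos'][2]-.116)
s=plane(ct,[[311.3,199.6]],zt); print("slot tool",s)
print(o['ee_pos']+Rm@s[0])
P=z['d']; C=cloud(ct,P); print("bar top depth tool",np.median(C[160:230,253:259].reshape(-1,3),0),"lock top tool z",C[195,296],C[205,325], zt)
```

```text
bar cols/rows [(135, np.int64(243), np.int64(268)), (150, np.int64(242), np.int64(268)), (180, np.int64(244), np.int64(267)), (210, np.int64(244), np.int64(267)), (240, np.int64(243), np.int64(268)), (260, np.int64(243), np.int64(268)), (325, np.int64(245), np.int64(266)), (335, np.int64(245), np.int64(265))] 131 339
bar ends tool [[ 0.0629 -0.0003 -0.0248]
 [-0.0559 -0.0002 -0.0248]]
bar ctr line tool [array([ 0.0536, -0.0007]), array([ 0.0384, -0.0005]), array([ 0.0225, -0.0004]), array([ 0.0058, -0.0004]), array([-0.0057, -0.0004]), array([-0.049 , -0.0004])]
[[120 119 120 120 122 121 123 128 128 129 129 128 135 137 138 136]
 [167 166 166 168 167 167 168 167 167 166 165 166 164 166 166 166]
 [164 164 163 162 140 128 135 136 122 114 111 124 143 161 172 205]
 [166 167 167 163 142 131 128 129  93  74  75 112 146 184 212 218]
 [165 165 164 161 135  99  89 110  79  79  81 149 181 210 217 216]
 [164 163 165 162 134  87  80  80  79  73  83 164 198 215 217 217]
 [164 165 166 161 134  90  80  81  76  74  84 166 201 218 217 217]
 [162 163 165 161 133  83  78  81  75  73  82 151 178 217 216 217]
 [164 162 161 158 128  82  79  77  77  74  76 125 169 208 208 187]
 [160 161 162 157 128  85  82  81  78  73  76 129 145 162 161 161]
 [163 164 166 160 131  88  83  84  82  74  80 131 148 165 166 164]
 [163 163 164 161 133  85  83  82  84  82  84 135 152 167 167 166]
 [161 161 161 159 134  98 105 105 108 109 111 137 150 163 162 163]
 [168 182 182 181 175 159 153 171 176 175 171 150 159 179 184 183]
 [196 218 218 219 218 218 214 214 213 214 213 214 210 209 208 210]]
slot tool [[0.00104469 0.04756235 0.07858444]]
[0.49609976 0.2948251  0.11604531]
bar top depth tool [ 0.03113658 -0.00060401 -0.02585882] lock top tool z [0.0057091  0.03395628 0.07611102] [-0.00302835  0.05897568  0.07599527] 0.07858443755945922
```

{"fn": "step_arm", "kwargs": {
  "steps": [
    {"x":-0.001,"y":0.02,"z":0,"ax":0,"ay":0,"az":-0.7,"claw":0.005},
    {"x":-0.001,"y":0.018,"z":0,"ax":0,"ay":0,"az":0,"claw":0.005},
    {"x":0,"y":0.007,"z":0,"ax":0,"ay":0,"az":0,"claw":0.005},
    {"x":0,"y":0,"z":0,"ax":0,"ay":0,"az":0,"claw":0.005}
  ],
  "grip_force": 40
}}

```text
time_s: 12.2
ee_pos: [0.4991, 0.2904, 0.1975]
eef_rot: [3.139, 0.005, 2.965]
force: [0.2, -0.4, -2.1]
grip_width: 0.0133
```

Run:
```python
from h import *
plan(.4987,.295,.1946,170.4)
```

```text
t 12.2 pos [0.4991 0.2904 0.1975] yaw 169.9 F [ 0.2 -0.4 -2.1] M [-0.02  0.02 -0.01] w 0.0133
total tool d [1.2 4.4 2.9] rot [ 0.12  0.3  -0.53] rows 1
[0.0012 0.0044 0.0029] [ 0.12  0.3  -0.53]
```

{"fn": "step_arm", "kwargs": {
  "steps": [
    {"x":0.0005,"y":0.004,"z":0.012,"ax":0,"ay":0.3,"az":-0.5,"claw":0.005},
    {"x":0,"y":0.0005,"z":0.005,"ax":0,"ay":0,"az":0,"claw":0.005},
    {"x":0,"y":0,"z":0,"ax":0,"ay":0,"az":0,"claw":0.005}
  ],
  "grip_force": 40
}}

```text
time_s: 12.45
ee_pos: [0.4994, 0.2937, 0.1797]
eef_rot: [3.139, 0.001, 2.972]
force: [-0.2, 0.0, -1.5]
grip_width: 0.0135
```

Run:
```python
from h import *
plan(.4994,.2947,.1775,170.4)
c,im,d,o=shot("wrist","w11")
cv2.imwrite("pics/w11z.png",cv2.resize(im[110:360,190:390,::-1],None,fx=2.4,fy=2.4,interpolation=cv2.INTER_CUBIC))
c,im,d,o=shot("scene","s11")
cv2.imwrite("pics/s11z.png",cv2.resize(im[80:240,320:460,::-1],None,fx=3.6,fy=3.6,interpolation=cv2.INTER_CUBIC))
```

```text
t 12.45 pos [0.4994 0.2937 0.1797] yaw 170.3 F [-0.2  0.  -1.5] M [0.04 0.03 0.06] w 0.0135
total tool d [0.2 0.9 2.2] rot [ 0.14  0.04 -0.1 ] rows 1
[0.0002 0.0009 0.0022] [ 0.14  0.04 -0.1 ]
```

View pics/w11z.png

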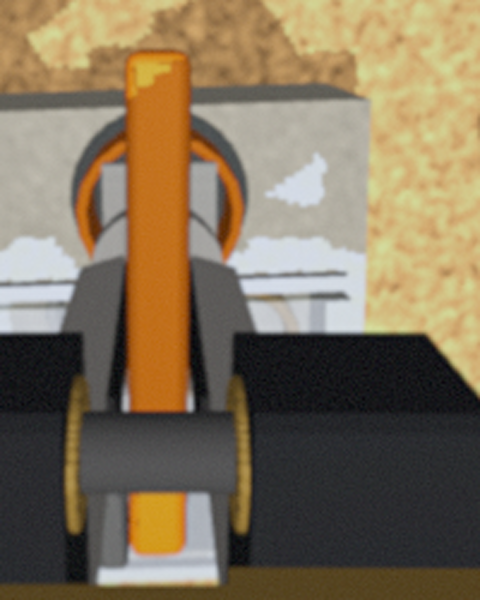

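View pics/s11z.png

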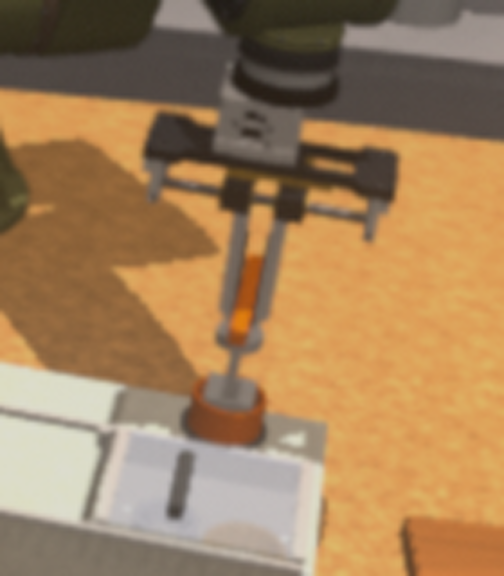

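{"fn": "step_arm", "kwargs": {
  "steps": [
    {"x":0,"y":0.001,"z":0.006,"ax":0,"ay":0,"az":0,"claw":0.005},
    {"x":0,"y":0,"z":0.004,"ax":0,"ay":0,"az":0,"claw":0.005},
    {"x":0,"y":0,"z":0.003,"ax":0,"ay":0,"az":0,"claw":0.005},
    {"x":0,"y":0,"z":0.003,"ax":0,"ay":0,"az":0,"claw":0.005}
  ],
  "grip_force": 40
}}

```text
time_s: 12.88
ee_pos: [0.5002, 0.2942, 0.164]
eef_rot: [3.138, 0.002, 2.971]
force: [0.5, 0.2, -1.8]
grip_width: 0.0134
```

Run:
```python
from h import *
plan(.4994,.2947,.1375,170.4)
```

```text
t 12.88 pos [0.5002 0.2942 0.164 ] yaw 170.2 F [ 0.5  0.2 -1.8] M [-0.03 -0.   -0.  ] w 0.0134
total tool d [ 0.9  0.3 26.5] rot [ 0.2   0.13 -0.17] rows 1
[0.0009 0.0003 0.0265] [ 0.2   0.13 -0.17]
```

{"fn": "step_arm", "kwargs": {
  "steps": [
    {"x":0.0007,"y":0,"z":0.003,"ax":0,"ay":0,"az":0,"claw":0.005},
    {"x":0,"y":0,"z":0.003,"ax":0,"ay":0,"az":0,"claw":0.005},
    {"x":0,"y":0,"z":0.003,"ax":0,"ay":0,"az":0,"claw":0.005}
  ],
  "grip_force": 40
}}

```text
time_s: 13.13
ee_pos: [0.4994, 0.2943, 0.154]
eef_rot: [3.138, 0.002, 2.971]
force: [0.8, -0.4, -1.0]
grip_width: 0.014
```

{"fn": "step_arm", "kwargs": {
  "steps": [
    {"x":0,"y":0,"z":0.004,"ax":0,"ay":0,"az":0,"claw":0.005},
    {"x":0,"y":0,"z":0.004,"ax":0,"ay":0,"az":0,"claw":0.005},
    {"x":0,"y":0,"z":0.003,"ax":0,"ay":0,"az":0,"claw":0.005}
  ],
  "grip_force": 40
}}

```text
time_s: 13.38
ee_pos: [0.4994, 0.2943, 0.1417]
eef_rot: [3.138, 0.002, 2.971]
force: [-0.3, 0.4, -2.0]
grip_width: 0.0137
```

{"fn": "step_arm", "kwargs": {
  "steps": [
    {"x":0,"y":0,"z":0.002,"ax":0,"ay":0,"az":0,"claw":0.005},
    {"x":0,"y":0,"z":0.002,"ax":0,"ay":0,"az":0,"claw":0.005}
  ],
  "grip_force": 40
}}

```text
time_s: 13.55
ee_pos: [0.4994, 0.2943, 0.137]
eef_rot: [3.138, 0.002, 2.971]
force: [0.5, -3.7, 26.9]
grip_width: 0.0139
```

{"fn": "step_arm", "kwargs": {
  "steps": [
    {"x":0,"y":0,"z":-0.001,"ax":0,"ay":0,"az":0,"claw":0.005},
    {"x":0,"y":0,"z":0,"ax":0,"ay":0,"az":5,"claw":0.005},
    {"x":0,"y":0,"z":0,"ax":0,"ay":0,"az":5,"claw":0.005},
    {"x":0,"y":0,"z":0,"ax":0,"ay":0,"az":5,"claw":0.005}
  ],
  "grip_force": 50
}}

```text
time_s: 13.88
ee_pos: [0.4996, 0.2944, 0.1381]
eef_rot: [3.137, 0.002, 2.703]
force: [-1.3, -1.5, -1.7]
grip_width: 0.0135
```

Run:
```python
from h import *
plan(.4994,.2943,.1365,90)
```

```text
t 13.88 pos [0.4996 0.2944 0.1381] yaw 154.9 F [-1.3 -1.5 -1.7] M [-0.3   0.1   0.05] w 0.0135
total tool d [ 0.2 -0.2  1.6] rot [ 2.800e-01 -5.000e-02  6.487e+01] rows 10
[ 0.     -0.      0.0002] [ 0.03 -0.01  6.49]
[ 0.     -0.      0.0002] [ 0.03 -0.01  6.49]
[ 0.     -0.      0.0002] [ 0.03 -0.01  6.49]
[ 0.     -0.      0.0002] [ 0.03 -0.01  6.49]
[ 0.     -0.      0.0002] [ 0.03 -0.01  6.49]
[ 0.     -0.      0.0002] [ 0.03 -0.01  6.49]
[ 0.     -0.      0.0002] [ 0.03 -0.01  6.49]
[-0.     -0.      0.0002] [ 0.03 -0.01  6.49]
[-0.     -0.      0.0002] [ 0.03 -0.01  6.49]
[-0.     -0.      0.0002] [ 0.03 -0.01  6.49]
```

{"fn": "step_arm", "kwargs": {
  "steps": [
    {"x":0,"y":0,"z":0.0005,"ax":0,"ay":0,"az":6,"claw":0.005},
    {"x":0,"y":0,"z":0,"ax":0,"ay":0,"az":6,"claw":0.005},
    {"x":0,"y":0,"z":0,"ax":0,"ay":0,"az":6,"claw":0.005},
    {"x":0,"y":0,"z":0,"ax":0,"ay":0,"az":6,"claw":0.005},
    {"x":0,"y":0,"z":0,"ax":0,"ay":0,"az":6,"claw":0.005}
  ],
  "grip_force": 50
}}

```text
time_s: 14.3
ee_pos: [0.4993, 0.2936, 0.1379]
eef_rot: [3.139, 0.0, 2.154]
force: [-1.4, -0.3, -1.5]
grip_width: 0.0138
```

Run:
```python
from h import *
plan(.4994,.2943,.1365,90,1)
```

```text
t 14.3 pos [0.4993 0.2936 0.1379] yaw 123.4 F [-1.4 -0.3 -1.5] M [-0.33  0.25  0.12] w 0.0138
total tool d [0.5 0.5 1.4] rot [ 1.500e-01 -3.000e-02  3.344e+01] rows 1
[0.0005 0.0005 0.0014] [ 1.500e-01 -3.000e-02  3.344e+01]
```

{"fn": "step_arm", "kwargs": {
  "steps": [
    {"x":0,"y":0,"z":0,"ax":0,"ay":0,"az":6,"claw":0.005},
    {"x":0,"y":0,"z":0,"ax":0,"ay":0,"az":6,"claw":0.005},
    {"x":0,"y":0,"z":0,"ax":0,"ay":0,"az":6,"claw":0.005},
    {"x":0,"y":0,"z":0,"ax":0,"ay":0,"az":6,"claw":0.005}
  ],
  "grip_force": 50
}}

```text
time_s: 14.63
ee_pos: [0.4987, 0.2931, 0.1379]
eef_rot: [3.141, 0.0, 1.714]
force: [-1.5, -0.7, -0.7]
grip_width: 0.0136
```

Run:
```python
from h import *
plan(.4994,.2943,.1365,84,1)
```

```text
t 14.63 pos [0.4987 0.2931 0.1379] yaw 98.2 F [-1.5 -0.7 -0.7] M [-0.2   0.33  0.07] w 0.0136
total tool d [1.1 0.9 1.4] rot [4.000e-02 1.000e-02 1.422e+01] rows 1
[0.0011 0.0009 0.0014] [4.000e-02 1.000e-02 1.422e+01]
```

{"fn": "step_arm", "kwargs": {
  "steps": [
    {"x":0,"y":0,"z":0,"ax":0,"ay":0,"az":4,"claw":0.005},
    {"x":0,"y":0,"z":0,"ax":0,"ay":0,"az":4,"claw":0.005}
  ],
  "grip_force": 50
}}

```text
time_s: 14.8
ee_pos: [0.4984, 0.293, 0.1379]
eef_rot: [3.142, 0.0, 1.565]
force: [-1.1, -0.1, -1.3]
grip_width: 0.0134
```

Run:
```python
from h import *
plan(.4994,.2943,.1365,84,1)
```

```text
t 14.8 pos [0.4984 0.293  0.1379] yaw 89.7 F [-1.1 -0.1 -1.3] M [-0.16  0.24  0.06] w 0.0134
total tool d [1.3 1.  1.4] rot [0.01 0.02 5.66] rows 1
[0.0013 0.001  0.0014] [0.01 0.02 5.66]
```

{"fn": "step_arm", "kwargs": {
  "steps": [
    {"x":0,"y":0,"z":0,"ax":0,"ay":0,"az":4,"claw":0.005}
  ],
  "grip_force": 50
}}

```text
time_s: 14.88
ee_pos: [0.4983, 0.293, 0.1379]
eef_rot: [-3.141, 0.001, 1.491]
force: [-1.0, -1.4, -2.2]
grip_width: 0.0134
```

Run:
```python
from h import *
plan(.4994,.2943,.1365,84,1)
```

```text
t 14.88 pos [0.4983 0.293  0.1379] yaw 85.5 F [-1.  -1.4 -2.2] M [-0.13  0.3   0.1 ] w 0.0134
total tool d [1.4 1.  1.4] rot [-0.01  0.03  1.46] rows 1
[0.0014 0.001  0.0014] [-0.01  0.03  1.46]
```

{"fn": "step_arm", "kwargs": {
  "steps": [
    {"x":0,"y":0,"z":0,"ax":0,"ay":0,"az":3,"claw":0.005}
  ],
  "grip_force": 50
}}

```text
time_s: 14.97
ee_pos: [0.4982, 0.293, 0.1379]
eef_rot: [-3.141, 0.001, 1.435]
force: [-1.0, -0.3, -1.3]
grip_width: 0.0134
```

Run:
```python
from h import *
plan(.4994,.2943,.1365,84,1)
```

```text
t 14.97 pos [0.4982 0.293  0.1379] yaw 82.2 F [-1.  -0.3 -1.3] M [-0.19  0.19  0.42] w 0.0134
total tool d [1.5 1.  1.4] rot [-0.02  0.04 -1.76] rows 1
[0.0015 0.001  0.0014] [-0.02  0.04 -1.76]
```

{"fn": "step_arm", "kwargs": {
  "steps": [
    {"x":0,"y":0,"z":0,"ax":0,"ay":0,"az":2,"claw":0.005},
    {"x":0,"y":0,"z":0,"ax":0,"ay":0,"az":0,"claw":0.005}
  ],
  "grip_force": 50
}}

```text
time_s: 15.13
ee_pos: [0.498, 0.2929, 0.1379]
eef_rot: [-3.141, 0.001, 1.397]
force: [-0.2, 0.1, -1.3]
grip_width: 0.0136
```

Run:
```python
from h import *
plan(.4994,.2943,.1365,84,1)
c,im,d,o=shot("wrist","w12")
```

```text
t 15.13 pos [0.498  0.2929 0.1379] yaw 80.0 F [-0.2  0.1 -1.3] M [-0.22  0.06  0.69] w 0.0136
total tool d [1.6 1.1 1.4] rot [-0.02  0.08 -3.96] rows 1
[0.0016 0.0011 0.0014] [-0.02  0.08 -3.96]
```

View pics/w12.png

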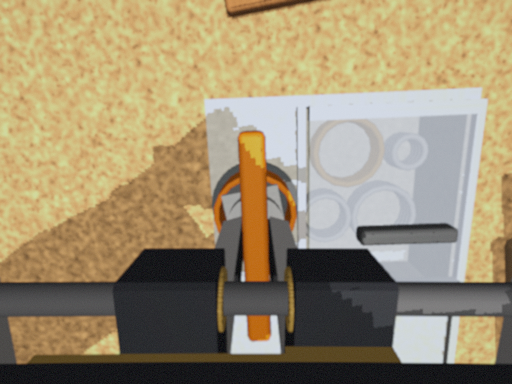

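{"fn": "step_arm", "kwargs": {
  "steps": [
    {"x":0,"y":0,"z":0.0005,"ax":0,"ay":0,"az":-3,"claw":0.005},
    {"x":0,"y":0,"z":0.001,"ax":0,"ay":0,"az":0,"claw":0.005}
  ],
  "grip_force": 50
}}

```text
time_s: 15.35
ee_pos: [0.4983, 0.2931, 0.1373]
eef_rot: [3.141, 0.001, 1.456]
force: [-3.6, -1.7, 5.1]
grip_width: 0.0136
```

Run:
```python
from h import *
plan(.4994,.2943,.1365,84,1)
```

```text
t 15.35 pos [0.4983 0.2931 0.1373] yaw 83.4 F [-3.6 -1.7  5.1] M [-0.32  0.73  0.14] w 0.0136
total tool d [1.3 0.9 0.8] rot [ 0.04  0.03 -0.57] rows 1
[0.0013 0.0009 0.0008] [ 0.04  0.03 -0.57]
```

{"fn": "step_arm", "kwargs": {
  "steps": [
    {"x":0,"y":0,"z":0,"ax":0,"ay":0,"az":0,"claw":0.03},
    {"x":0,"y":0,"z":0,"ax":0,"ay":0,"az":0,"claw":0.05},
    {"x":0,"y":0,"z":0,"ax":0,"ay":0,"az":0,"claw":0.06},
    {"x":0,"y":0,"z":0,"ax":0,"ay":0,"az":0,"claw":0.06}
  ]
}}

```text
time_s: 15.68
ee_pos: [0.4987, 0.2934, 0.1377]
eef_rot: [3.14, -0.001, 1.454]
force: [0.8, 0.1, 0.5]
grip_width: 0.0368
```

{"fn": "step_arm", "kwargs": {
  "steps": [
    {"x":0,"y":0,"z":-0.02,"ax":0,"ay":0,"az":0,"claw":0.06},
    {"x":0,"y":0,"z":-0.035,"ax":0,"ay":0,"az":0,"claw":0.06},
    {"x":0,"y":0,"z":-0.035,"ax":0,"ay":0,"az":0,"claw":0.06},
    {"x":0,"y":0,"z":-0.02,"ax":0,"ay":0,"az":0,"claw":0.06},
    {"x":0,"y":0,"z":0,"ax":0,"ay":0,"az":0,"claw":0.03}
  ]
}}

```text
time_s: 16.1
ee_pos: [0.4977, 0.2928, 0.2502]
eef_rot: [-3.139, 0.002, 1.451]
force: [0.2, 0.3, -0.2]
grip_width: 0.0563
```

Run:
```python
from h import *
plan(.60,.35,.24,84)
c,im,d,o=shot("wrist","w13")
C=cloud(c,d); hsv=cv2.cvtColor(im,cv2.COLOR_RGB2HSV)
m=cv2.inRange(hsv,(5,170,90),(24,255,255)); m[(C[...,2]<.14)|(C[...,2]>.18)]=0
k,l,s,ce=cv2.connectedComponentsWithStats(m); i=1+np.argmax(s[1:,4])
Q=plane(c,np.argwhere(l==i)[:,::-1],.162); print("bar",Q.mean(0),cv2.minAreaRect((Q[:,:2]*1000).astype(np.float32)),np.median(C[l==i][:,2]))
g=hsv[...,2]
c2,im,d,o=shot("scene","s13")
cv2.imwrite("pics/s13z.png",cv2.resize(im[120:270,280:420,::-1],None,fx=3.8,fy=3.8,interpolation=cv2.INTER_CUBIC))
```

```text
t 16.1 pos [0.4977 0.2928 0.2502] yaw 83.1 F [ 0.2  0.3 -0.2] M [-0.04  0.09 -0.03] w 0.0563
total tool d [69.  94.7  9.8] rot [-0.13  0.1  -0.85] rows 3
[0.023  0.0316 0.0033] [-0.04  0.03 -0.28]
[0.0228 0.0317 0.0033] [-0.04  0.03 -0.28]
[0.0227 0.0318 0.0034] [-0.04  0.03 -0.28]
bar [0.4961184  0.29791697 0.162     ] ((495.7525329589844, 294.5181884765625), (116.7925796508789, 13.209500312805176), 84.71221160888672) 0.1629132091444097
```

View pics/w13.png

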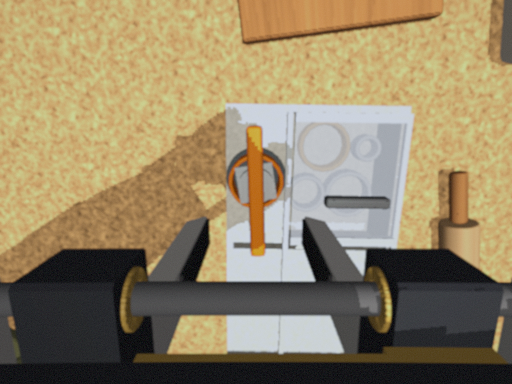

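View pics/s13z.png

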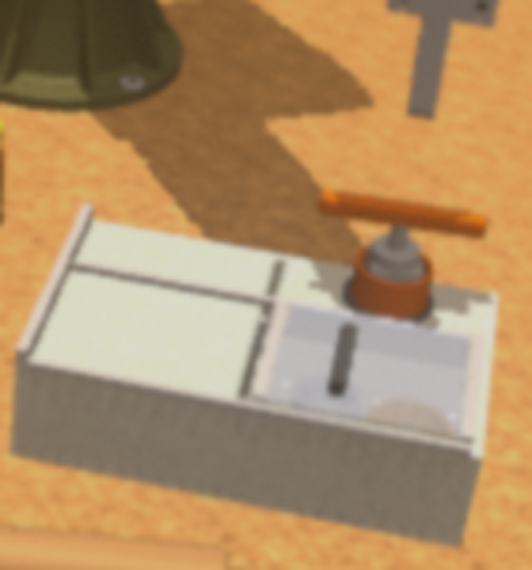

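Run:
```python
from h import *
o=ctrl.get_obs(); c=cam("wrist",o)
print("ridge wrist",plane(c,[[358,202]],.106), plane(c,[[326,202],[389,202]],.106))
z=np.load("pics/s13.npz"); cs=cam("scene"); print("ridge scene",plane(cs,[[280+344/3.8,120+324/3.8],[280+338/3.8,120+390/3.8]],.106))
plan(.6093,.2878,.2,82)
```

```text
ridge wrist [[0.59983514 0.25898111 0.106     ]] [[0.56616439 0.2629089  0.106     ]
 [0.63229689 0.25519797 0.106     ]]
ridge scene [[0.57444157 0.2585519  0.106     ]
 [0.65137124 0.25323329 0.106     ]]
t 16.2 pos [0.4969 0.2924 0.2462] yaw 83.2 F [-0.6  0.4 -1. ] M [-0.1   0.03 -0.04] w 0.0488
total tool d [  9.1 112.4  45.5] rot [-0.35  0.26  1.15] rows 4
[0.0023 0.0281 0.0114] [-0.09  0.07  0.29]
[0.0024 0.0281 0.0114] [-0.09  0.07  0.29]
[0.0025 0.028  0.0115] [-0.09  0.07  0.29]
[0.0026 0.028  0.0115] [-0.09  0.07  0.29]
```

{"fn": "step_arm", "kwargs": {
  "steps": [
    {"x":0.003,"y":0.028,"z":0,"ax":0,"ay":0,"az":0.5,"claw":0},
    {"x":0.003,"y":0.028,"z":0,"ax":0,"ay":0,"az":0.5,"claw":0},
    {"x":0.003,"y":0.028,"z":0.01,"ax":0,"ay":0,"az":0,"claw":0},
    {"x":0.002,"y":0.022,"z":0.02,"ax":0,"ay":0,"az":0,"claw":0},
    {"x":0,"y":0,"z":0.025,"ax":0,"ay":0,"az":0,"claw":0}
  ],
  "grip_force": 20
}}

```text
time_s: 16.62
ee_pos: [0.6059, 0.2892, 0.185]
eef_rot: [-3.134, 0.005, 1.434]
force: [0.6, -0.5, -0.1]
grip_width: 0.0155
```

{"fn": "step_arm", "kwargs": {
  "steps": [
    {"x":0,"y":0,"z":0.025,"ax":0,"ay":0,"az":0,"claw":0},
    {"x":0,"y":0,"z":0.015,"ax":0,"ay":0,"az":0,"claw":0},
    {"x":0,"y":0,"z":0,"ax":0,"ay":0,"az":0,"claw":0}
  ],
  "grip_force": 20
}}

```text
time_s: 16.87
ee_pos: [0.6029, 0.2865, 0.1299]
eef_rot: [-3.12, 0.014, 1.432]
force: [-0.4, -0.3, -0.2]
grip_width: 0.0006
```

Run:
```python
from h import *
c,im,d,o=shot("wrist","w14")
plan(.6093,.2878,.099,82)
```

```text
t 16.92 pos [0.6031 0.2867 0.1312] yaw 82.0 F [ 0.5 -0.1 -0.5] M [-0.03  0.1  -0.04] w 0.0004
total tool d [ 2.4  6.7 32.1] rot [-1.19  0.76  0.04] rows 1
[0.0024 0.0067 0.0321] [-1.19  0.76  0.04]
```

View pics/w14.png

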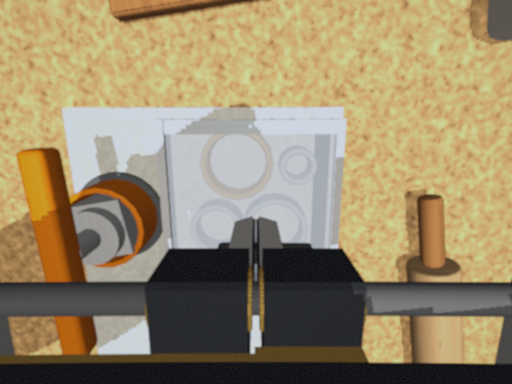

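{"fn": "step_arm", "kwargs": {
  "steps": [
    {"x":0.003,"y":0.004,"z":0.01,"ax":-1.2,"ay":0.8,"az":0,"claw":0},
    {"x":0,"y":0.002,"z":0.012,"ax":0,"ay":0,"az":0,"claw":0},
    {"x":0,"y":0,"z":0.005,"ax":0,"ay":0,"az":0,"claw":0},
    {"x":0,"y":0,"z":0,"ax":0,"ay":0,"az":0,"claw":0}
  ],
  "grip_force": 20
}}

```text
time_s: 17.25
ee_pos: [0.6094, 0.289, 0.1038]
eef_rot: [3.141, -0.001, 1.432]
force: [0.5, 0.1, -0.1]
grip_width: 0.0001
```

Run:
```python
from h import *
plan(.6093,.2878,.099,82)
```

```text
t 17.25 pos [0.6094 0.289  0.1038] yaw 82.0 F [ 0.5  0.1 -0.1] M [-0.08  0.05  0.05] w 0.0001
total tool d [-1.2  0.1  4.8] rot [ 0.02 -0.05  0.04] rows 1
[-0.0012  0.0001  0.0048] [ 0.02 -0.05  0.04]
```

Now lower to about 0.098 and push along −tool x.

{"fn": "step_arm", "kwargs": {
  "steps": [
    {"x":0,"y":0,"z":0.005,"ax":0,"ay":0,"az":0,"claw":0},
    {"x":-0.006,"y":0,"z":0.001,"ax":0,"ay":0,"az":0,"claw":0},
    {"x":-0.008,"y":0,"z":0,"ax":0,"ay":0,"az":0,"claw":0}
  ],
  "grip_force": 20
}}

```text
time_s: 17.5
ee_pos: [0.6075, 0.2756, 0.0986]
eef_rot: [3.14, -0.002, 1.433]
force: [0.1, -0.6, 0.3]
grip_width: 0.0003
```

Run:
```python
from h import *
plan(.5893,.1453,.098,82)
```

```text
t 17.5 pos [0.6075 0.2756 0.0986] yaw 82.1 F [ 0.1 -0.6  0.3] M [-0.1   0.03  0.  ] w 0.0003
total tool d [-131.6   -0.2    0.4] rot [ 0.07 -0.09  0.12] rows 4
[-0.0329 -0.0001  0.0001] [ 0.02 -0.02  0.03]
[-0.0329 -0.      0.0001] [ 0.02 -0.02  0.03]
[-0.0329 -0.      0.0001] [ 0.02 -0.02  0.03]
[-0.0329  0.      0.0001] [ 0.02 -0.02  0.03]
```

{"fn": "step_arm", "kwargs": {
  "steps": [
    {"x":-0.01,"y":0,"z":0,"ax":0,"ay":0,"az":0,"claw":0},
    {"x":-0.012,"y":0,"z":0,"ax":0,"ay":0,"az":0,"claw":0},
    {"x":-0.012,"y":0,"z":0,"ax":0,"ay":0,"az":0,"claw":0}
  ],
  "grip_force": 20
}}

```text
time_s: 17.75
ee_pos: [0.6024, 0.2398, 0.0992]
eef_rot: [3.14, -0.003, 1.434]
force: [1.3, 2.1, -2.3]
grip_width: 0.0004
```

Run:
```python
from h import *
plan(.5893,.1453,.098,82)
```

```text
t 17.75 pos [0.6024 0.2398 0.0992] yaw 82.2 F [ 1.3  2.1 -2.3] M [ 0.4  -0.08 -0.  ] w 0.0004
total tool d [-95.4  -0.1   0.9] rot [ 0.11 -0.18  0.17] rows 3
[-0.0318 -0.      0.0003] [ 0.04 -0.06  0.06]
[-0.0318  0.      0.0003] [ 0.04 -0.06  0.06]
[-0.0318  0.      0.0004] [ 0.04 -0.06  0.06]
```

{"fn": "step_arm", "kwargs": {
  "steps": [
    {"x":-0.015,"y":0,"z":0.0003,"ax":0,"ay":0,"az":0,"claw":0},
    {"x":-0.015,"y":0,"z":0.0003,"ax":0,"ay":0,"az":0,"claw":0},
    {"x":-0.015,"y":0,"z":0.0003,"ax":0,"ay":0,"az":0,"claw":0},
    {"x":-0.015,"y":0,"z":0.0003,"ax":0,"ay":0,"az":0,"claw":0}
  ],
  "grip_force": 20
}}

```text
time_s: 18.08
ee_pos: [0.5934, 0.1744, 0.0993]
eef_rot: [3.137, -0.005, 1.433]
force: [1.7, 2.5, -0.5]
grip_width: 0.0004
```

Run:
```python
from h import *
plan(.5893,.1453,.098,82)
c,im,d,o=shot("scene","s15")
cv2.imwrite("pics/s15z.png",cv2.resize(im[120:270,280:420,::-1],None,fx=3.8,fy=3.8,interpolation=cv2.INTER_CUBIC))
```

```text
t 18.08 pos [0.5934 0.1744 0.0993] yaw 82.1 F [ 1.7  2.5 -0.5] M [ 0.33 -0.29  0.04] w 0.0004
total tool d [-29.4  -0.1   1.1] rot [ 0.24 -0.28  0.13] rows 1
[-0.0294 -0.0001  0.0011] [ 0.24 -0.28  0.13]
```

View pics/s15z.png

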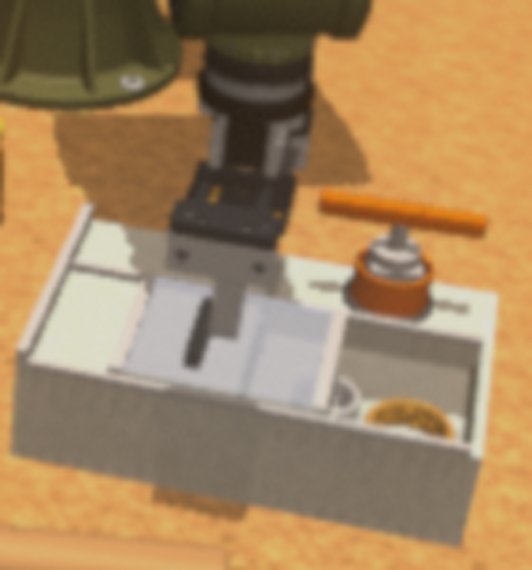

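{"fn": "step_arm", "kwargs": {
  "steps": [
    {"x":-0.012,"y":0,"z":0.0005,"ax":0,"ay":0,"az":0,"claw":0},
    {"x":-0.01,"y":0,"z":0.0005,"ax":0,"ay":0,"az":0,"claw":0},
    {"x":-0.003,"y":0,"z":0,"ax":0,"ay":0,"az":0,"claw":0}
  ],
  "grip_force": 20
}}

```text
time_s: 18.38
ee_pos: [0.5897, 0.1439, 0.0992]
eef_rot: [3.136, -0.005, 1.43]
force: [-0.0, 1.3, -1.3]
grip_width: 0.0005
```

{"fn": "step_arm", "kwargs": {
  "steps": [
    {"x":-0.002,"y":0,"z":0,"ax":0,"ay":0,"az":0,"claw":0}
  ],
  "grip_force": 20
}}

```text
time_s: 18.47
ee_pos: [0.5895, 0.1429, 0.0993]
eef_rot: [3.136, -0.008, 1.429]
force: [4.7, 26.5, -5.2]
grip_width: 0.0003
```

Run:
```python
from h import *
plan(.5893,.1453,.098,82)
```

```text
t 18.47 pos [0.5895 0.1429 0.0993] yaw 81.9 F [ 4.7 26.5 -5.2] M [ 5.28 -0.9   0.05] w 0.0003
total tool d [ 2.3 -0.6  1.3] rot [ 0.33 -0.47 -0.11] rows 1
[ 0.0023 -0.0006  0.0013] [ 0.33 -0.47 -0.11]
```

{"fn": "step_arm", "kwargs": {
  "steps": [
    {"x":0.006,"y":0,"z":-0.001,"ax":0,"ay":0,"az":0,"claw":0},
    {"x":0.008,"y":0,"z":-0.01,"ax":0,"ay":0,"az":0,"claw":0},
    {"x":0,"y":0,"z":-0.035,"ax":0,"ay":0,"az":0,"claw":0},
    {"x":0,"y":0,"z":-0.038,"ax":0,"ay":0,"az":0,"claw":0},
    {"x":0,"y":0,"z":-0.038,"ax":0,"ay":0,"az":0,"claw":0}
  ],
  "grip_force": 20
}}

```text
time_s: 18.88
ee_pos: [0.5874, 0.1573, 0.2184]
eef_rot: [-3.132, -0.002, 1.43]
force: [1.7, -0.1, 0.1]
grip_width: 0.0004
```

{"fn": "step_arm", "kwargs": {
  "steps": [
    {"x":0,"y":-0.03,"z":-0.03,"ax":0,"ay":0,"az":0,"claw":0},
    {"x":0,"y":-0.03,"z":-0.02,"ax":0,"ay":0,"az":0,"claw":0},
    {"x":0,"y":-0.03,"z":0,"ax":0,"ay":0,"az":0,"claw":0},
    {"x":0,"y":-0.02,"z":0,"ax":0,"ay":0,"az":0,"claw":0},
    {"x":0,"y":0,"z":0,"ax":0,"ay":0,"az":0,"claw":0}
  ]
}}

```text
time_s: 19.3
ee_pos: [0.4782, 0.1746, 0.2827]
eef_rot: [3.135, -0.005, 1.431]
force: [0.2, 0.4, 0.3]
grip_width: 0.0005
```

Run:
```python
from h import *
for n in ["scene","top","wrist"]:
    c,im,d,o=shot(n,n+"_end")
    C=cloud(c,d); hsv=cv2.cvtColor(im,cv2.COLOR_RGB2HSV)
    m=(C[...,2]>.1)&(C[...,2]<.11)&(hsv[...,2]<90)&(C[...,0]>.54)&(C[...,0]<.66)&(C[...,1]>.05)&(C[...,1]<.35)
    print(n,o['time_s'],o['force'].round(1),"ridge",m.sum(),C[m].mean(0) if m.any() else None)
    m=cv2.inRange(hsv,(5,150,90),(24,255,255)); m[(C[...,2]<.145)|(C[...,2]>.175)|(C[...,1]<.2)]=0
    if m.any():
        q=C[m>0]; print("bar",q.mean(0),np.median(q[:,2]),cv2.minAreaRect((q[:,:2]*1000).astype(np.float32)))
    m=cv2.inRange(hsv,(20,150,60),(38,255,255)); m[(C[...,2]<.07)|(C[...,2]>.12)|(C[...,0]>.45)]=0
    if m.any(): q=C[m>0]; print("cap",q.mean(0),np.percentile(q[:,2],95))
# expected ridge at lid=.13
th=np.radians(-8.0); Rz=np.array([[np.cos(th),-np.sin(th)],[np.sin(th),np.cos(th)]])
print("ridge expected",np.array([.5525,.207])+Rz@[.045,.057-.13])
# bystander change between images
```

```text
scene 19.3 [0.2 0.4 0.3] ridge 4 [0.62172647 0.12518373 0.10227818]
bar [0.50236002 0.29337737 0.1580021 ] 0.15926655883025354 ((499.34326171875, 293.381103515625), (118.86907196044922, 19.944091796875), 85.96583557128906)
cap [ 0.33603391 -0.04215756  0.09298794] 0.09781354788604946
top 19.35 [0.5 0.3 0.5] ridge 46 [0.58419101 0.12551635 0.10581954]
bar [0.50037438 0.34750233 0.16075562] 0.16027757006746718 ((500.3526306152344, 347.62152099609375), (10.471065521240234, 8.600154876708984), 87.63677215576172)
cap [ 0.32698962 -0.04383966  0.09405948] 0.09777528737487681
wrist 19.4 [ 0.2  0.4 -0.4] ridge 122 [0.58072584 0.13376811 0.1042522 ]
bar [0.49499751 0.28908847 0.16279009] 0.16281628626811534 ((495.0231018066406, 287.12481689453125), (104.72566986083984, 13.567207336425781), 84.90022277832031)
cap [ 0.30217593 -0.03934153  0.09645215] 0.09787193568184768
ridge expected [0.58690243 0.12844764]
```

View pics/scene_end.png

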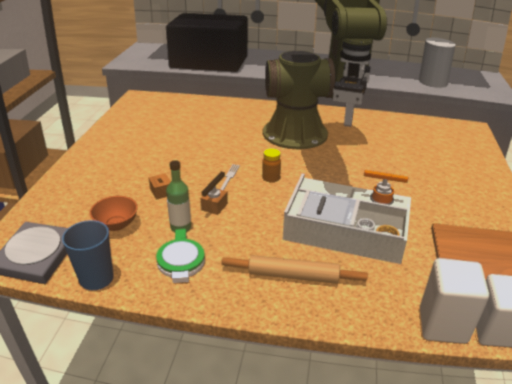

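View pics/top_end.png

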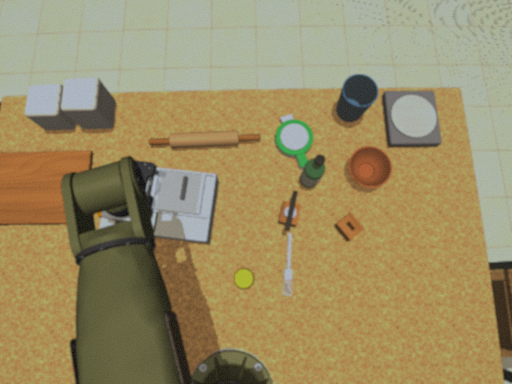

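View pics/wrist_end.png

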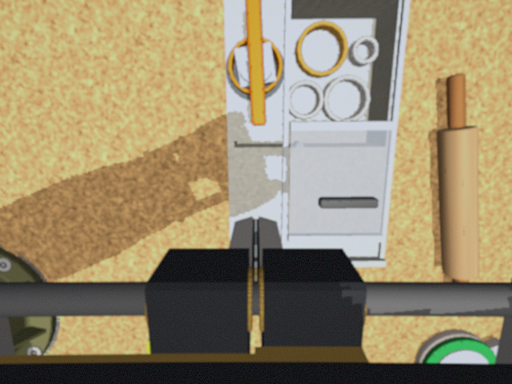

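Run:
```python
from h import *
o=ctrl.get_obs(); print(o['time_s'],o['force'].round(1)); c=cam("wrist",o)
a=plane(c,[[349,202]],.106)[0]; print(a, np.linalg.norm((a-[.59984,.25898,.106])[:2]))
for n in ["scene","top"]:
    A=np.load(f"pics/{n}0.npz"); B=np.load(f"pics/{n}_end.npz"); cc=cam(n)
    r=[]
    for z in (A,B):
        P=cloud(cc,z['d']); v=z['im'].max(2)
        m=((v<95)&(P[...,2]>.096)&(P[...,2]<.112)&(P[...,0]>.56)&(P[...,0]<.66)&(P[...,1]>.08)&(P[...,1]<.30)).astype(np.uint8)
        k,l,s,ce=cv2.connectedComponentsWithStats(m); i=1+np.argmax(s[1:,4]); r.append(plane(cc,[ce[i]],.106)[0]); print(n,s[i],r[-1])
    print(n,"shift",np.linalg.norm(r[1]-r[0]))
```

```text
19.45 [ 0.3  0.2 -0.5]
[0.58500101 0.1296221  0.106     ] 0.13020623167212275
scene [367 220   3   3   8] [0.64544634 0.2512294  0.106     ]
scene [318 210   3   4  11] [0.62737718 0.12501586 0.106     ]
scene shift 0.12750039446216882
top [137 171   8  24  92] [0.60215516 0.25423628 0.106     ]
top [182 177   5  20  58] [0.58865249 0.1255243  0.106     ]
top shift 0.1294183030882108
```

Lid shift is 0.130 m (wrist) and 0.129 m (top camera), so the lid is fully open. Handing in.

Run:
```python
from station import ticket
print(ticket.hand_in())
```

```text
the job is handed in; nothing more can be done
None
```

The cutter case is open and the job was handed in at about 19.5 s of the 72 s allowed. In order:
- **Jar:** I took it off the deck and stood it on clear counter at about (0.33, -0.04).
- **Key:** I put the orange key into the lock until its collar rested on top. I turned it clockwise until the moment rose to about 0.7 N m at the stop, then pressed it down again and let go.
- **Lid:** I pushed the ridge until the lid met its end stop, at about 26 N.

**Last checks:**
- **Lid travel:** the wrist camera gave 0.130 m and the top camera 0.129 m. The scene camera gave 0.1275 m, but from only about 10 pixels. The TCP stopped within 1 mm of where full opening puts it.
- **Key:** the wrist camera puts the top of its bar at 0.163 m, against 0.162 m for fully seated. The bar's angle puts the lock at 1.37 rad or more, which fits the 1.4 stop; I did not measure the lock angle directly.
- **Other things:** the jar is upright (its top reads 0.098 m against 0.095 m). By eye in the pictures, the black key is in its stand and the other things look unmoved; I did not measure their positions.
- **Arm:** it was clear of everything at hand-in, with force readings under 1 N.

**Disagreements:** the cameras differed by about 3 mm on the slot and bar positions, so I lined the key up by the wrist camera, measuring slot and key bar together. The key also slipped about 2 degrees in the grip at the lock's stop.

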